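# Dock the bushing magazine and fill it through the funnel

### The arm

A 7-joint arm with a two-finger parallel gripper is mounted at the origin on the work surface. World frame = base frame: x ahead of the robot, y to its left, z up, the work surface at z = 0. Lengths are in m, angles in degrees, forces in N, time in s.
With the tool pointing down it reaches from about 0.425 to 0.875 m from the base axis. Payload 4.7 kg.
Tool frame: the origin (TCP) lies at the centre of the arm's flange, where the gripper is bolted on; the fingertips stand 182 mm ahead of it and the grasp point (between the pads) lies 164 mm ahead of it (env.grip_depth is the distance from the TCP to the grasp point, in m); z points along the fingers, y is the line along which they close (so a half turn about z gives the same grasp; the last joint's range is limited). The gripper opens to 87 mm and grips with 3 to 60 N. Pads are 19 mm wide; open, the fingers measure 117 mm over their backs; the gripper's body (75 mm by 190 mm) begins 51 mm behind the grasp point.
Start: joints at [74.891, 18.392, -4.016, 83.108, 1.295, 78.541, -3.26], TCP at [0.178, -0.625, 0.405] pointing down, gripper open.
Joint ranges: [-163.93, 163.93], [-17.29, 119.83], [-79.2, 71.16], [3.27, 140.29], [-89.18, 269.18], [5.43, 117.66], [-154.24, 154.24]. Speed limits (degrees/s): [147.25, 147.25, 180, 180, 180, 180, 180].

### API

Orientations are given as [roll, pitch, yaw] about the fixed x, y, z axes, in that order (R = Rz(yaw) Ry(pitch) Rx(roll)).
In Python, from cell import env gives the robot as it stands. The module is installed in compiled form; this text tells all that it offers.
- The arm moves only by the tool send_rows, never from a script. Its arguments are lists of equal length, an entry for each row: "xyz": the shift along the tool's x, y, z in m, a list of three; "rotation": the turn, a rotation vector about the tool's x, y, z in rad, a list of three; "jaw": the opening, from 0 (shut) to 1 (fully open). A call has 1 to 20 rows; each row shifts and turns the commanded pose from where the row before left it, along the tool's axes as they then stand; what a row does not reach is not made up. A row lasts 1/10 s, in which the tool goes at most 50 mm and 8.59 degrees, less where a joint would pass 70% of its speed; a pose out of reach is approached as far as the arm can. A call is refused whole if a number of a shift passes 0.05 or a number of a turn 0.15, either way. A call with a gripper value outside its range is refused whole. The fingers move at their own pace and stop on an object; "newtons" is the grip in N (left out, the last holds). Time passes only in rows, so rows that do not move let the fingers close. It gives the time, the measured TCP pose, the force, the opening and the grip force at its end, in the units of the state.
- env.get_obs(): the state, without advancing time (a new reading comes with each control period).
- env.read_camera(name): name is "side" or "top" or "wrist"; returns a dict with "image" (384x512x3 uint8, blue, green, red), "fx", "fy", "cx", "cy" (pixels), "R" (3x3) and "t" (3): a world point X has camera coordinates R X + t. Camera axes: x right, y down, z forward; pixel columns grow to the right and rows downward; lengths in m; the calibration is good to about 2 mm. The wrist camera is an equidistant fisheye: a pixel r from the principal point sees the ray r / f radians off the axis. A picture is of the moment at which its call begins. There is no depth.
- env.sign_off(): hands the job in; it is judged then, once.
The state is a dict: "time_s": time; "qpos": joint angles; "joint_velocities": joint speeds; "effort": joint torques, N m; "tool_pos": TCP position; "tool_rot": TCP orientation; "force": force on the tool from outside, world axes, zero at the start; "wrist_torque": the same for the moment, N m; "grip_width": finger opening in m; "grasp_force": force on a finger pad.
Only numpy, scipy, OpenCV 4.12 (cv2) and the standard library are available. Lean on these libraries where they do the work, as an engineer would, in place of code of your own. Each camera call takes 0.05 s, during which the arm holds its last target. There are 200 camera calls.

### The job

Slide the magazine up against the stand's docking block until its end sits flush and in line with it, so that its clear tube stands under the funnel. Then tip the brass bushings out of every scoop through the funnel until all of them lie in the tube, and set all the scoops, emptied, upright on the black mat, leaving the magazine flush and the marker pen where it lies.

Things in the scene. Friction and masses are not known exactly. Their poses are not given: they have to be found in the camera images.
- stand: fixed: a round aluminium funnel held by rods, and ahead of it (+x) a grey docking block 60 x 76 mm, 30 mm high. Origin on the bench under the funnel axis; the block's flat near face is 85 mm ahead of it. Funnel mouth 140 mm wide at height 188 mm (nothing of the stand is higher), spout 46 mm wide inside, its end at height 103 mm
- dock_face (a point): middle of the docking block's near face, 10 mm above the bench; axes as the stand's (x into the block, y along the face)
- magazine: loose, 0.6 kg: sled 240 x 76 mm, 15 mm thick, flat on the bench, with a clear square tube (60 mm outside, 54 inside, floor at 15, open top at 95 mm) and a black grip plate (centre 125 mm behind the tube axis, 36 mm along x, 14 mm along y, top 85 mm up). Origin under the tube axis; +x end, 85 mm ahead, goes to the docking block. When flush and in line, tube and spout line up
- magazine_face (a point): middle of the sled's end face that meets the docking block, 10 mm above the underside
- mat: fixed black rubber mat for the empty scoops, 160 mm (its x) by 320 mm (its y), 4 mm thick; origin at the centre of its underside
- scoop_a: loose steel scoop, 0.15 kg, 90 mm long (x), 56 mm wide (y), walls 30 mm high, open at the front (-x), where the last 30 mm of floor rise 8 mm; empties over the front when tipped 55 to 65 degrees. Holds 0 to 4 bushings. Origin: centre of underside. At its back a black upright grip plate, centre 39 mm behind the origin: 12 mm along x, 34 mm along y, from 30 to 75 mm up
- scoop_b: as scoop_a
- scoop_c: as scoop_a
- bush_a1: loose brass bushing, a cylinder 15 mm across and 15 mm long (20 g), origin at its centre; starts in scoop_a, may be absent
- bush_a2: as bush_a1; starts in scoop_a
- bush_a3: as bush_a1; starts in scoop_a
- bush_a4: as bush_a1; starts in scoop_a
- bush_b1: as bush_a1; starts in scoop_b
- bush_b2: as bush_a1; starts in scoop_b
- bush_b3: as bush_a1; starts in scoop_b
- bush_b4: as bush_a1; starts in scoop_b
- bush_c1: as bush_a1; starts in scoop_c
- bush_c2: as bush_a1; starts in scoop_c
- bush_c3: as bush_a1; starts in scoop_c
- bush_c4: as bush_a1; starts in scoop_c
- marker: bystander: white marker pen with a black cap lying on the bench, 122 mm long (x), 17 mm thick; origin under its middle
Mind the look-alikes: they are no part of the job. Leave any blue look-alike of the scoop_a alone.

How it is judged (in metres and radians):
On the way, in this order (a step that is already met when the one before it is completed fails the run):
1. the magazine's end is flush with the docking block (x of magazine_face in the frame of dock_face between -0.004 and 0.004 m and y of magazine_face in the frame of dock_face between -0.008 and 0.008 m and angle between the x axis of magazine and the x axis of stand, either way round below 0.06 rad and angle between magazine's own z axis and vertical below 0.05 rad), for 0.2 s.
2. all bushings are in the tube while the magazine is flush (all of step 1 and horizontal distance between each of bush_a1, bush_a2, bush_a3, bush_a4, bush_b1, bush_b2, bush_b3, bush_b4, bush_c1, bush_c2, bush_c3, bush_c4 and magazine below 0.033 m and z of each of bush_a1, bush_a2, bush_a3, bush_a4, bush_b1, bush_b2, bush_b3, bush_b4, bush_c1, bush_c2, bush_c3, bush_c4 in the frame of magazine below 0.095 m), for 0.2 s.
At the end, for the whole second after the job is handed in: The magazine lies within 4 mm of the docking block's face, within 8 mm of in line and 0.06 rad of square; every bushing present is in its tube; every scoop stands upright and still with its middle over the mat (all of step 2 and x of scoop_a in the frame of mat between -0.08 and 0.08 m and y of scoop_a in the frame of mat between -0.16 and 0.16 m and height (world z) of each of scoop_a, scoop_b, scoop_c below 0.012 m and angle between each of scoop_a, scoop_b, scoop_c's own z axis and vertical below 0.1 rad and linear speed of each of scoop_a, scoop_b, scoop_c below 0.02 m/s and x of scoop_b in the frame of mat between -0.08 and 0.08 m and y of scoop_b in the frame of mat between -0.16 and 0.16 m and x of scoop_c in the frame of mat between -0.08 and 0.08 m and y of scoop_c in the frame of mat between -0.16 and 0.16 m and linear speed of magazine below 0.01 m/s); the robot touches nothing.
It fails at once if the marker pen is pushed more than 4 cm (distance of marker from where it was at the start of the episode above 0.04 m).
Of bush_a2, bush_a3, bush_a4, bush_b2, bush_b3, bush_b4, bush_c1, bush_c2, bush_c3, bush_c4 only 2 to 8 are there at a start; the rules pass over those that are not, and their reading is None.
At some moment in a run one of magazine, scoop_a, scoop_b, scoop_c may be knocked a few centimetres aside while the robot is not near it.
It also fails if it takes over 210 s, if anything falls off the work surface, if the arm or the gripper's body presses on something with over 40 N, if the wrist force passes 120 N, or if a joint passes its speed limit or range.

## Working session

There is one attempt and no reset: what is moved stays moved. The work goes in short steps, Python scripts to look and compute and a tool call to move; the robot and the scene stay as the last step left them, time stands still between calls to the robot, and variables do not carry over. Pictures are saved under pics/ and viewed, at most 14 in all, crops included, and the job is handed in when it is done.

Besides the shell and the picture viewer there is one more tool, called after ">>>" in YAML: its name, and indented under it one key for each argument. send_rows: Moves the arm, as the interface text tells. Its arguments: {"type":"object","properties":{"xyz":{"type":"array"},"rotation":{"type":"array"},"jaw":{"type":"array"},"newtons":{"type":"number"}},"required":["xyz","rotation","jaw"]}

```bash
mkdir -p pics
cat > h.py <<'E'
import numpy as np, cv2
from cell import env
from scipy.spatial.transform import Rotation as Ro
def ray(c,u,v):
    R=np.array(c["R"]);t=np.array(c["t"]);d=R.T@np.array([(u-c["cx"])/c["fx"],(v-c["cy"])/c["fy"],1.]);return -R.T@t,d
def onz(c,u,v,z):
    o,d=ray(c,u,v);return o+d*(z-o[2])/d[2]
def proj(c,X):
    p=np.array(c["R"])@np.array(X)+np.array(c["t"]);return c["fx"]*p[0]/p[2]+c["cx"],c["fy"]*p[1]/p[2]+c["cy"]
def st():
    o=env.get_obs();print(o["time_s"],np.round(o["tool_pos"],4),np.round(o["tool_rot"],2),np.round(o["qpos"],1),np.round(o["force"],1),o["grip_width"],o["grasp_force"])
    return o
E
python3 - <<'E'
from h import *
st()
for n in("side","top"):
    c=env.read_camera(n);cv2.imwrite(f"pics/{n}0.png",cv2.resize(c["image"],(800,600),interpolation=cv2.INTER_CUBIC));np.save(n+"0.npy",c,allow_pickle=True)
    print(n,c["fx"],-np.array(c["R"]).T@c["t"],np.round(c["R"],2).tolist())
E
```

```text
0.0 [ 0.1781 -0.6249  0.4036] [-1.7989e+02  1.0000e-02  1.5920e+01] [74.9 18.4 -4.  83.2  1.3 78.5 -3.3] [-0.7  0.7  0.2] 0.08719337745924927 0.0
side 359.0080455566991 [0.07243473 0.46427963 0.64370906] [[-0.74, -0.67, 0.02], [-0.46, 0.49, -0.74], [0.48, -0.56, -0.68]]
top 487.1250236248455 [ 2.66465315e-01 -7.60469180e-04  1.30746096e+00] [[0.03, -1.0, 0.03], [-0.98, -0.03, -0.2], [0.2, -0.02, -0.98]]
```

View pics/top0.png

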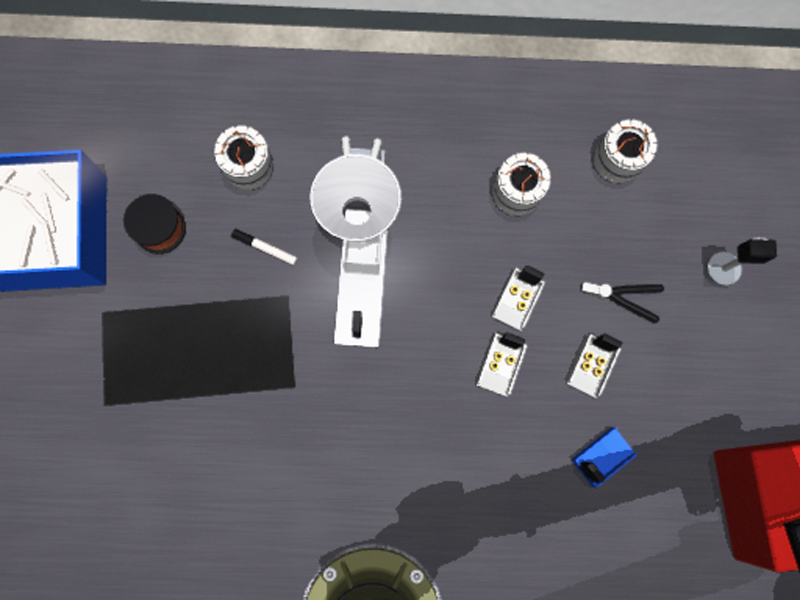

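View pics/side0.png

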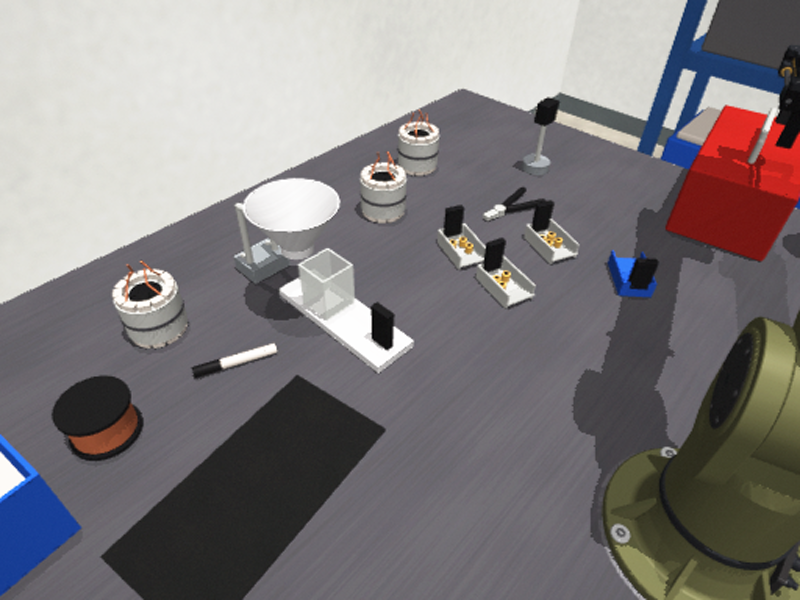

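Run:
```python
from h import *
t=np.load("top0.npy",allow_pickle=True).item();s=np.load("side0.npy",allow_pickle=True).item()
a=cv2.resize(t["image"][75:235,185:275],None,fx=3.7,fy=3.7,interpolation=cv2.INTER_CUBIC)
b=cv2.resize(s["image"][105:245,140:270],None,fx=3.5,fy=3.5,interpolation=cv2.INTER_CUBIC)
H=600;o=np.zeros((H,800,3),np.uint8);o[:a.shape[0],:a.shape[1]]=a;o[:b.shape[0],340:340+b.shape[1]]=b
cv2.imwrite("pics/c1.png",o)
im=t["image"];hsv=cv2.cvtColor(im,cv2.COLOR_BGR2HSV)
# mat
def blobs(m,lo,hi):
    n,l,S,C=cv2.connectedComponentsWithStats(m.astype(np.uint8))
    return [(i,S[i].tolist(),C[i],l==i) for i in range(1,n) if lo<S[i][4]<hi]
dark=hsv[...,2]<45
for i,S,C,m in blobs(dark,20,20000):
    cs,_=cv2.findContours(m.astype(np.uint8),0,2);r=cv2.minAreaRect(cs[0]);print("dark",S,np.round(r[0],1),np.round(r[1],1),round(r[2],1),"z75",np.round(onz(t,*r[0],.075)[:2],3))
    if S[4]>3000: print("MAT",[np.round(onz(t,*p,.004)[:2],3).tolist() for p in cv2.boxPoints(r)])
white=(hsv[...,1]<60)&(hsv[...,2]>125)
for i,S,C,m in blobs(white,60,8000):
    cs,_=cv2.findContours(m.astype(np.uint8),0,2);r=cv2.minAreaRect(cs[0]);print("white",S,np.round(r[0],1),np.round(r[1],1),round(r[2],1),[np.round(onz(t,*p,.02)[:2],3).tolist() for p in cv2.boxPoints(r)])
```

```text
dark [396, 85, 15, 15, 144] [403.  92.] [14. 14.] 90.0 z75 [ 0.802 -0.421]
dark [146, 89, 17, 15, 163] [154.   96.5] [14.8 14.8] 45.0 z75 [0.761 0.25 ]
dark [328, 106, 16, 16, 161] [335.2 113.8] [14.4 15.5] 56.3 z75 [ 0.732 -0.236]
dark [80, 125, 39, 38, 971] [ 99. 143.] [39.6 32.5] 45.0 z75 [0.627 0.383]
dark [148, 147, 14, 10, 78] [154.9 151.2] [13.4  5.8] 26.6 z75 [0.61  0.237]
dark [472, 153, 25, 16, 326] [484.  160.7] [24.3 14.8] 3.8 z75 [ 0.617 -0.632]
dark [332, 172, 14, 10, 78] [338.5 177.5] [12.9  6.2] 29.1 z75 [ 0.558 -0.244]
dark [389, 182, 36, 25, 280] [409.3 188.4] [34.9 23.7] 26.6 z75 [ 0.535 -0.43 ]
dark [67, 194, 122, 65, 6266] [125.2 223.7] [ 58.4 122.4] 84.6 z75 [0.418 0.298]
MAT [[0.484, 0.49], [0.527, 0.166], [0.37, 0.142], [0.33, 0.459]]
dark [226, 208, 5, 8, 21] [228.  211.5] [7. 4.] 90.0 z75 [0.458 0.04 ]
dark [320, 214, 14, 9, 53] [326.4 219.1] [13.2  5.3] 31.0 z75 [ 0.447 -0.213]
dark [380, 214, 18, 11, 90] [388.1 219.1] [15.1  9.3] 31.0 z75 [ 0.452 -0.372]
dark [371, 296, 16, 13, 101] [378.3 301.8] [17.   7.8] 45.0 z75 [ 0.244 -0.342]
dark [502, 332, 10, 32,
[... 1191 characters left out ...]
 [[0.6, -0.561], [0.641, -0.602], [0.6, -0.642], [0.559, -0.6]]
white [315, 171, 34, 41, 600] [331.9 191.2] [22.4 35.3] 26.6 [[0.5, -0.188], [0.589, -0.231], [0.563, -0.286], [0.475, -0.243]]
white [373, 180, 19, 10, 125] [381.9 184.6] [18.4  8.2] 4.8 [[0.545, -0.348], [0.568, -0.35], [0.565, -0.4], [0.542, -0.398]]
white [305, 213, 33, 41, 627] [321.2 233.3] [22.7 36.1] 19.7 [[0.38, -0.164], [0.472, -0.196], [0.453, -0.253], [0.361, -0.221]]
white [363, 214, 29, 41, 469] [379.1 233.8] [20.5 35.9] 24.9 [[0.387, -0.318], [0.476, -0.36], [0.454, -0.41], [0.366, -0.367]]
white [383, 223, 15, 31, 80] [389.7 237.9] [ 2.4 33.1] 23.5 [[0.37, -0.37], [0.453, -0.408], [0.45, -0.414], [0.368, -0.376]]
```

View pics/c1.png

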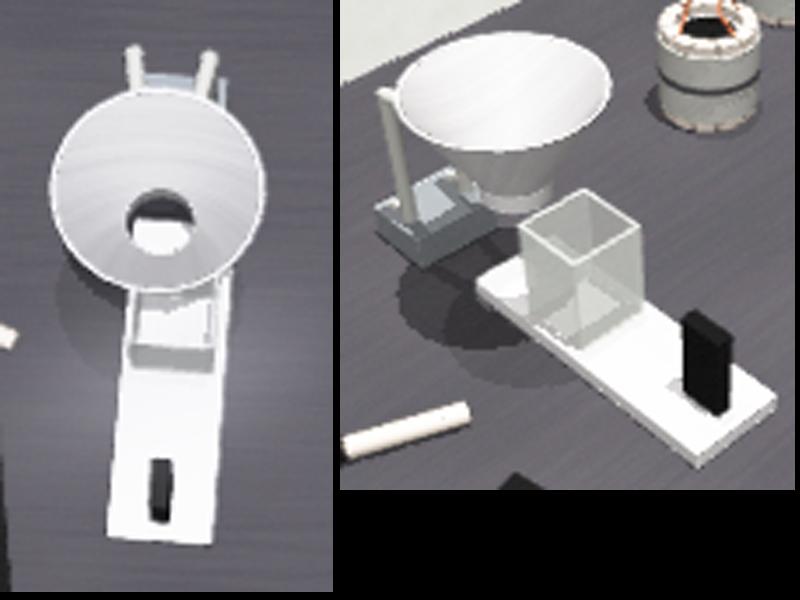

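```bash
cat >> h.py <<'E'
def line(c,a,b,z):
    P,Q=onz(c,*a,z),onz(c,*b,z);d=Q-P;print(np.round(P[:2],3),np.round(Q[:2],3),"len",round(float(np.linalg.norm(d)),4),"ang",round(float(np.degrees(np.arctan2(d[1],d[0]))),1))
E
python3 - <<'E'
from h import *
t=np.load("top0.npy",allow_pickle=True).item();s=np.load("side0.npy",allow_pickle=True).item()
T=lambda u,v:(185+u/3.7-.4,75+v/3.7-.4)
S=lambda u,v:(140+(u-340)/3.5-.4,105+v/3.5-.4)
print("funnel pts")
P=np.array([onz(t,*T(*p),.188)[:2] for p in [(51,190),(265,190),(157,88),(157,292),(81,118),(233,118),(81,262),(233,262)]])
A=np.c_[2*P,np.ones(len(P))];x=np.linalg.lstsq(A,(P**2).sum(1),rcond=None)[0];print(x[:2],np.sqrt(x[2]+x[0]**2+x[1]**2))
Ps=np.array([onz(s,*S(*p),.188)[:2] for p in [(398,95),(611,85),(503,32),(503,150)]]);print(Ps,Ps.mean(0))
print("block +y top/bot; near face");line(s,S(427,240),S(376,213),.03);line(s,S(427,264),S(376,235),0);line(s,S(427,240),S(482,209),.03)
print("rear block top edge, rods bases");line(t,T(145,77),T(222,82),.03)
print("mag L,R,rear top");line(t,T(107,535),T(128,320),.015);line(t,T(213,543),T(228,320),.015);line(t,T(107,535),T(213,543),.015)
print("mag side +y,rear");line(s,S(697,455),S(480,284),.015);line(s,S(697,455),S(774,396),.015);line(s,S(697,466),S(774,406),0.)
print("plate top");line(t,T(152,459),T(173,459),.085);line(t,T(153,459),T(152,521-10),.085)
line(s,S(684,316),S(730,348),.085)
E
```

```text
funnel pts
[0.64895733 0.04664061] 0.06948034807035669
[[ 0.69088385  0.10048698]
 [ 0.60089159 -0.00231614]
 [ 0.70283643  0.0036234 ]
 [ 0.59590786  0.09275254]] [0.64762993 0.04863669]
block +y top/bot; near face
[0.73  0.077] [0.784 0.084] len 0.0549 ang 7.3
[0.738 0.076] [0.796 0.082] len 0.0577 ang 6.0
[0.73  0.077] [0.729 0.025] len 0.0522 ang -90.6
rear block top edge, rods bases
[0.79  0.066] [0.789 0.009] len 0.0579 ang -91.5
mag L,R,rear top
[0.445 0.08 ] [0.606 0.072] len 0.1607 ang -2.9
[0.442 0.003] [ 0.608 -0.002] len 0.1666 ang -1.8
[0.445 0.08 ] [0.442 0.003] len 0.0767 ang -92.4
mag side +y,rear
[0.444 0.082] [0.676 0.072] len 0.2325 ang -2.3
[0.444 0.082] [0.442 0.008] len 0.0737 ang -91.7
[0.446 0.079] [0.444 0.004] len 0.0752 ang -91.4
plate top
[0.489 0.047] [0.49  0.032] len 0.0144 ang -88.0
[0.489 0.046] [0.453 0.045] len 0.0362 ang -178.7
[0.49  0.046] [0.448 0.047] len 0.0415 ang 178.4
```

```bash
cat >> h.py <<'E'
def ori(yaw,tilt=0): return Ro.from_euler('xyz',[180,0,yaw],degrees=True)*Ro.from_euler('y',tilt,degrees=True)
def plan(gp,yaw,tilt=0,vmax=.045,cur=None):
    "constant row taking the grasp point to gp; cur=(tool_pos,Rotation)"
    if cur is None:
        o=env.get_obs();cur=(np.array(o["tool_pos"]),Ro.from_euler('xyz',o["tool_rot"],degrees=True))
    p0,R0=cur;R1=ori(yaw,tilt);p1=np.array(gp)-R1.apply([0,0,.164])
    r=(R0.inv()*R1).as_rotvec();D=R0.inv().apply(p1-p0)
    n=int(max(np.ceil(np.linalg.norm(D)/vmax),np.ceil(np.linalg.norm(r)/.14),1));
    Rs=Ro.from_rotvec(r/n);A=sum((Rs**k).as_matrix() for k in range(n))
    print("rows",n,"xyz",np.round(np.linalg.solve(A,D),4).tolist(),"rot",np.round(r/n,4).tolist());return p1,R1
E
python3 - <<'E'
from h import *
a=plan((.52,-.27,.25),-2)
b=plan((.469,.039,.13),-2.3,10,cur=a)
c=plan((.469,.039,.065),-2.3,10,cur=b)
E
```

```text
rows 11 xyz [0.0353, -0.0279, -0.0009] rot [-0.0001, 0.0, 0.0284]
rows 8 xyz [-0.0125, -0.0384, 0.0144] rot [-0.0001, 0.0218, 0.0007]
rows 2 xyz [-0.0056, -0.0, 0.032] rot [0.0, 0.0, 0.0]
```

>>> send_rows:
  xyz:
    - [0.0353, -0.0279, -0.0009]
    - [0.0353, -0.0279, -0.0009]
    - [0.0353, -0.0279, -0.0009]
    - [0.0353, -0.0279, -0.0009]
    - [0.0353, -0.0279, -0.0009]
    - [0.0353, -0.0279, -0.0009]
    - [0.0353, -0.0279, -0.0009]
    - [0.0353, -0.0279, -0.0009]
    - [0.0353, -0.0279, -0.0009]
    - [0.0353, -0.0279, -0.0009]
    - [0.0353, -0.0279, -0.0009]
    - [-0.0125, -0.0384, 0.0144]
    - [-0.0125, -0.0384, 0.0144]
    - [-0.0125, -0.0384, 0.0144]
    - [-0.0125, -0.0384, 0.0144]
    - [-0.0125, -0.0384, 0.0144]
    - [-0.0125, -0.0384, 0.0144]
    - [-0.0125, -0.0384, 0.0144]
    - [-0.0125, -0.0384, 0.0144]
    - [0, 0, 0]
  rotation:
    - [0, 0, 0.0284]
    - [0, 0, 0.0284]
    - [0, 0, 0.0284]
    - [0, 0, 0.0284]
    - [0, 0, 0.0284]
    - [0, 0, 0.0284]
    - [0, 0, 0.0284]
    - [0, 0, 0.0284]
    - [0, 0, 0.0284]
    - [0, 0, 0.0284]
    - [0, 0, 0.0284]
    - [0, 0.0218, 0.0007]
    - [0, 0.0218, 0.0007]
    - [0, 0.0218, 0.0007]
    - [0, 0.0218, 0.0007]
    - [0, 0.0218, 0.0007]
    - [0, 0.0218, 0.0007]
    - [0, 0.0218, 0.0007]
    - [0, 0.0218, 0.0007]
    - [0, 0, 0]
  jaw: [1, 1, 1, 1, 1, 1, 1, 1, 1, 1, 1, 1, 1, 1, 1, 1, 1, 1, 1, 1]

```text
time_s: 2.1
tool_pos: [0.438, 0.0453, 0.2901]
tool_rot: [-180.0, -9.8, -1.8]
force: [-0.4, 0.6, -0.9]
grip_width: 0.0871
grasp_force: 0.0
```

Run:
```python
from h import *
st();c=plan((.469,.039,.065),-2.3,10)
```

```text
2.1 [0.438  0.0453 0.2901] [-179.97   -9.76   -1.83] [ 30.8  -5.3 -38.9 122.3  -2.1  52.2 -98.9] [-0.4  0.6 -0.9] 0.0870858658322866 0.0
rows 2 xyz [-0.0041, 0.0025, 0.0316] rot [-0.0009, 0.0021, 0.004]
```

>>> send_rows:
  xyz:
    - [-0.0021, 0.0012, 0.0158]
    - [-0.0021, 0.0012, 0.0158]
    - [-0.0021, 0.0012, 0.0158]
    - [-0.0021, 0.0012, 0.0158]
    - [0, 0, 0]
    - [0, 0, 0]
    - [0, 0, 0]
    - [0, 0, 0]
    - [0, 0, 0]
    - [0, 0, 0]
    - [0, 0, 0]
    - [0, 0, 0]
    - [0, 0, 0]
  rotation:
    - [0, 0, 0]
    - [0, 0, 0]
    - [0, 0, 0]
    - [0, 0, 0]
    - [0, 0, 0]
    - [0, 0, 0]
    - [0, 0, 0]
    - [0, 0, 0]
    - [0, 0, 0]
    - [0, 0, 0]
    - [0, 0, 0]
    - [0, 0, 0]
    - [0, 0, 0]
  jaw: [1, 1, 1, 1, 1, 0, 0, 0, 0, 0, 0, 0, 0]
  newtons: 20

```text
time_s: 3.4
tool_pos: [0.4431, 0.0356, 0.2287]
tool_rot: [-180.0, -10.0, -2.3]
force: [0.3, 0.3, -0.4]
grip_width: 0.031
grasp_force: 0.0
```

Run:
```python
from h import *
o=st();R=Ro.from_euler('xyz',o["tool_rot"],degrees=True);print(np.array(o["tool_pos"])+R.apply([0,0,.164]))
c=plan((.469+.046,.039+.011,.066),-2.0,10)
```

```text
3.4 [0.4431 0.0356 0.2287] [-179.98   -9.99   -2.3 ] [  30.8    1.4  -39.4  125.4    4.    43.8 -103.5] [ 0.3  0.3 -0.4] 0.031003816724076018 0.0
[0.47158153 0.03450402 0.06714099]
rows 2 xyz [0.021, -0.0085, 0.0043] rot [0.0003, 0.0, -0.0026]
```

>>> send_rows:
  xyz:
    - [0, -0.0045, 0]
    - [0, 0, 0]
    - [0, 0, 0]
    - [0, 0, 0]
    - [0, 0, 0]
    - [0, 0, 0]
    - [0, 0, 0]
  rotation:
    - [0, 0, 0]
    - [0, 0, 0]
    - [0, 0, 0]
    - [0, 0, 0]
    - [0, 0, 0]
    - [0, 0, 0]
    - [0, 0, 0]
  jaw: [0, 0, 0, 0, 0, 0, 0]
  newtons: 20

```text
time_s: 4.1
tool_pos: [0.4433, 0.0404, 0.2287]
tool_rot: [-180.0, -10.0, -2.3]
force: [-0.6, 3.0, 0.1]
grip_width: 0.0139
grasp_force: 20.0
```

Run:
```python
from h import *
o=st();R=Ro.from_euler('xyz',o["tool_rot"],degrees=True);print(np.array(o["tool_pos"])+R.apply([0,0,.164]))
c=plan((.469+.044,.039+.011,.068),-2.0,10)
```

```text
4.1 [0.4433 0.0404 0.2287] [-179.96   -9.99   -2.28] [  30.4    1.5  -39.7  125.3    4.2   43.8 -104.3] [-0.6  3.   0.1] 0.01387082911985281 20.027686210814863
[0.47178617 0.03939749 0.06714655]
rows 1 xyz [0.0403, -0.0122, 0.0062] rot [0.0001, 0.0001, -0.0048]
```

>>> send_rows:
  xyz:
    - [0.0052, -0.0014, 0.0009]
    - [0.0052, -0.0014, 0.0009]
    - [0.0052, -0.0014, 0.0009]
    - [0.0052, -0.0014, 0.0009]
    - [0.0052, -0.0014, 0.0009]
    - [0.0052, -0.0014, 0.0009]
    - [0.0052, -0.0014, 0.0009]
    - [0.0052, -0.0014, 0.0009]
    - [0.001, 0, 0.0002]
    - [0.001, 0, 0.0002]
    - [0.001, 0, 0.0002]
    - [0.001, 0, 0.0002]
    - [0.001, 0, 0.0002]
    - [0.001, 0, 0.0002]
    - [0, 0, 0]
    - [0, 0, 0]
  rotation:
    - [0, 0, 0]
    - [0, 0, 0]
    - [0, 0, 0]
    - [0, 0, 0]
    - [0, 0, 0]
    - [0, 0, 0]
    - [0, 0, 0]
    - [0, 0, 0]
    - [0, 0, 0]
    - [0, 0, 0]
    - [0, 0, 0]
    - [0, 0, 0]
    - [0, 0, 0]
    - [0, 0, 0]
    - [0, 0, 0]
    - [0, 0, 0]
  jaw: [0, 0, 0, 0, 0, 0, 0, 0, 0, 0, 0, 0, 0, 0, 0, 0]

```text
time_s: 5.7
tool_pos: [0.4911, 0.0481, 0.2287]
tool_rot: [179.9, -9.8, -2.4]
force: [-8.1, 0.0, 10.7]
grip_width: 0.0136
grasp_force: 20.0
```

Run:
```python
from h import *
o=st();R=Ro.from_euler('xyz',o["tool_rot"],degrees=True);print(np.array(o["tool_pos"])+R.apply([0,0,.164]))
c=env.read_camera("side");np.save("side1.npy",c,allow_pickle=True)
b=cv2.resize(c["image"][105:245,140:270],None,fx=4.2,fy=4.2,interpolation=cv2.INTER_CUBIC);cv2.imwrite("pics/s1.png",b)
```

```text
5.7 [0.4911 0.0481 0.2287] [179.87  -9.77  -2.41] [  28.     8.6  -39.3  119.1   10.9   45.2 -110. ] [-8.1  0.  10.7] 0.013581258947985148 20.000356042874046
[0.51888041 0.04658339 0.06704295]
```

View pics/s1.png

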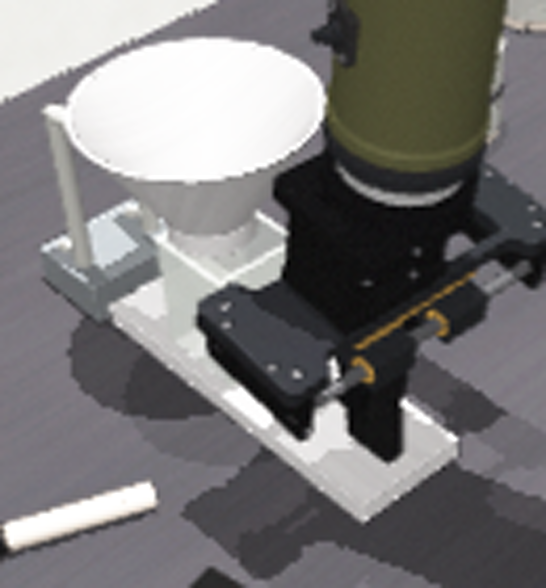

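Run:
```python
from h import *
s=np.load("side1.npy",allow_pickle=True).item()
S=lambda u,v:(140+u/4.2-.4,105+v/4.2-.4)
print("block bottom/top corner",onz(s,*S(101,318),0),onz(s,*S(101,293),.03))
print("sled +y side top edge");line(s,S(364,507),S(113,305),.015);line(s,S(364,522),S(113,321),0)
print("rear");line(s,S(364,507),S(458,443),.015)
```

```text
block bottom/top corner [0.73910834 0.07847905 0.        ] [0.72724179 0.08185575 0.03      ]
sled +y side top edge
[0.49  0.086] [0.728 0.075] len 0.2389 ang -2.7
[0.492 0.085] [0.731 0.075] len 0.2399 ang -2.3
rear
[0.49  0.086] [0.485 0.014] len 0.0721 ang -93.5
```

>>> send_rows:
  xyz:
    - [0, -0.002, 0]
    - [0, -0.002, 0]
    - [0.001, 0, 0.0002]
    - [0.001, 0, 0.0002]
    - [0.001, 0, 0.0002]
    - [0.001, 0, 0.0002]
    - [0, 0, 0]
    - [0, 0, 0]
  rotation:
    - [0, 0, 0]
    - [0, 0, 0]
    - [0, 0, 0]
    - [0, 0, 0]
    - [0, 0, 0]
    - [0, 0, 0]
    - [0, 0, 0]
    - [0, 0, 0]
  jaw: [0, 0, 0, 0, 0, 0, 0, 0]

```text
time_s: 6.55
tool_pos: [0.4953, 0.0512, 0.2286]
tool_rot: [179.8, -9.7, -2.5]
force: [-9.4, -2.5, 12.2]
grip_width: 0.0137
grasp_force: 20.0
```

Run:
```python
from h import *
o=st();R=Ro.from_euler('xyz',o["tool_rot"],degrees=True);print(np.array(o["tool_pos"])+R.apply([0,0,.164]))
```

```text
6.55 [0.4953 0.0512 0.2286] [179.81  -9.74  -2.47] [  27.5    9.2  -39.3  118.5   11.6   45.4 -110.9] [-9.4 -2.5 12.2] 0.013727164445298961 20.030874744877565
[0.52295878 0.04942966 0.06700327]
```

>>> send_rows:
  xyz:
    - [0.001, 0, 0.0002]
    - [0.001, 0, 0.0002]
    - [0.001, 0, 0.0002]
    - [0.001, 0, 0.0002]
    - [0, 0, 0]
  rotation:
    - [0, 0, 0]
    - [0, 0, 0]
    - [0, 0, 0]
    - [0, 0, 0]
    - [0, 0, 0]
  jaw: [0, 0, 0, 0, 0]

```text
time_s: 7.05
tool_pos: [0.4978, 0.0513, 0.2281]
tool_rot: [179.7, -9.4, -2.4]
force: [-16.8, -2.9, 19.2]
grip_width: 0.0143
grasp_force: 20.0
```

>>> send_rows:
  xyz:
    - [0.001, 0, 0.0002]
    - [0.001, 0, 0.0002]
    - [0, 0, 0]
    - [0, 0, 0]
  rotation:
    - [0, 0, 0]
    - [0, 0, 0]
    - [0, 0, 0]
    - [0, 0, 0]
  jaw: [0, 0, 0, 0]

```text
time_s: 7.45
tool_pos: [0.4993, 0.0512, 0.2276]
tool_rot: [179.7, -9.3, -2.4]
force: [-18.6, -1.6, 18.4]
grip_width: 0.0138
grasp_force: 20.0
```

Run:
```python
from h import *
c=env.read_camera("side");np.save("side2.npy",c,allow_pickle=True)
b=cv2.resize(c["image"][105:245,140:270],None,fx=4.2,fy=4.2,interpolation=cv2.INTER_CUBIC);cv2.imwrite("pics/s2.png",b)
```

```text
(no output)
```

View pics/s2.png

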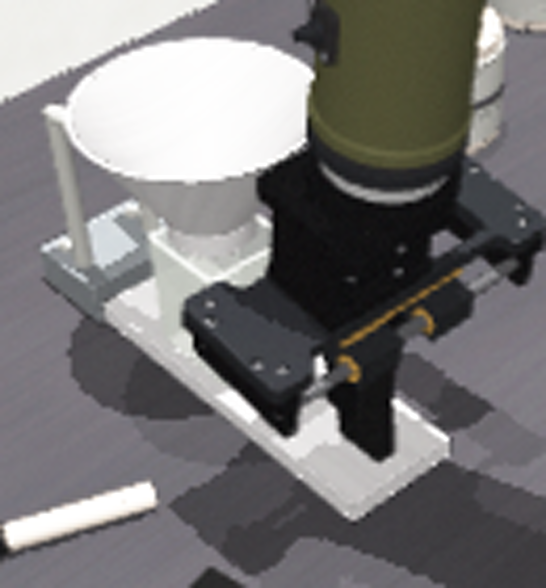

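>>> send_rows:
  xyz:
    - [0, 0, 0]
    - [0, 0, 0]
    - [0, 0, 0]
    - [0, 0, 0]
    - [0, 0, 0]
    - [0, 0, -0.02]
    - [0, 0, -0.03]
    - [0, 0, -0.04]
    - [0, 0, -0.04]
    - [0, 0, -0.04]
    - [0, 0, 0]
  rotation:
    - [0, 0, 0]
    - [0, 0, 0]
    - [0, 0, 0]
    - [0, 0, 0]
    - [0, 0, 0]
    - [0, 0, 0]
    - [0, 0, 0]
    - [0, 0, 0]
    - [0, 0, 0]
    - [0, 0, 0]
    - [0, 0, 0]
  jaw: [0.5, 0.5, 0.5, 0.5, 0.5, 1, 1, 1, 1, 1, 1]

```text
time_s: 8.6
tool_pos: [0.4742, 0.0549, 0.4017]
tool_rot: [180.0, -10.6, -2.3]
force: [0.5, -0.3, 0.4]
grip_width: 0.0824
grasp_force: 0.0
```

```bash
cat >> h.py <<'E'
def tri(c1,p1,c2,p2):
    o1,d1=ray(c1,*p1);o2,d2=ray(c2,*p2);k=np.linalg.lstsq(np.c_[d1,-d2],o2-o1,rcond=None)[0]
    a,b=o1+d1*k[0],o2+d2*k[1];return (a+b)/2,np.linalg.norm(a-b)
def darkblobs(c,th=55,lo=30,hi=400):
    m=(c["image"].max(2)<th).astype(np.uint8);n,l,S,C=cv2.connectedComponentsWithStats(m)
    out=[]
    for i in range(1,n):
        if lo<S[i][4]<hi:
            x,y=S[i][0],S[i][1];cs,_=cv2.findContours((l==i).astype(np.uint8),0,2);r=cv2.minAreaRect(cs[0]);out.append((np.array(r[0]),S[i][4],cs[0][:,0]))
    return out
def whites(c,lo=350,hi=900):
    hsv=cv2.cvtColor(c["image"],cv2.COLOR_BGR2HSV);m=((hsv[...,1]<70)&(hsv[...,2]>110)).astype(np.uint8)
    cs,_=cv2.findContours(m,0,2);return [(cv2.minAreaRect(k),cv2.contourArea(k)) for k in cs if lo<cv2.contourArea(k)<hi]
def scoops(t,s,guess):
    dt,ds=darkblobs(t),darkblobs(s)
    for g in guess:
        ut=np.array(proj(t,[*g,.053]));us=np.array(proj(s,[*g,.053]))
        a=min(dt,key=lambda b:np.linalg.norm(b[0]-ut));b=min(ds,key=lambda b:np.linalg.norm(b[0]-us))
        X,e=tri(t,a[0],s,b[0]);print("plate",np.round(X,4),"gap",round(e,4),"areas",a[1],b[1],"top-only",np.round(onz(t,*a[0],.0525)[:2],4))
E
python3 - <<'E'
from h import *
st()
t=env.read_camera("top");s=env.read_camera("side");np.save("top1.npy",t,allow_pickle=True);np.save("side3.npy",s,allow_pickle=True)
scoops(t,s,[(.558,-.244),(.447,-.213),(.452,-.372)])
for r,a in whites(t):
    if r[0][0]>300: print(np.round(r,1) if 0 else (r,a),[np.round(onz(t,*p,.02)[:2],3).tolist() for p in cv2.boxPoints(r)])
a=np.hstack([cv2.resize(t["image"][155:265,285:435],(500,367),interpolation=cv2.INTER_CUBIC)])
b=cv2.resize(t["image"][80:230,190:270],(300,563),interpolation=cv2.INTER_CUBIC)
o=np.zeros((600,800,3),np.uint8);o[:367,:500]=a;o[:563,500:]=b;cv2.imwrite("pics/c2.png",o)
E
```

```text
8.6 [0.4742 0.0549 0.4017] [179.95 -10.61  -2.28] [ 31.9  -6.8 -39.1 110.   -2.7  64.9 -98.8] [ 0.5 -0.3  0.4] 0.08236649238566528 0.0
plate [ 0.5697 -0.2529  0.042 ] gap 0.0001 areas 122 198 top-only [ 0.5672 -0.2507]
plate [ 0.4553 -0.2201  0.0438] gap 0.0003 areas 88 207 top-only [ 0.4538 -0.2187]
plate [ 0.4672 -0.3716  0.0575] gap 0.0275 areas 132 344 top-only [ 0.4557 -0.3791]
(((380.3814392089844, 234.40927124023438), (23.452659606933594, 35.8592414855957), 24.904767990112305), 618.0) [[0.387, -0.318], [0.476, -0.36], [0.451, -0.417], [0.363, -0.374]]
(((321.46380615234375, 233.20135498046875), (23.072673797607422, 36.92973327636719), 19.653823852539062), 682.0) [[0.379, -0.164], [0.473, -0.196], [0.454, -0.255], [0.361, -0.221]]
(((332.2000427246094, 191.10000610351562), (22.807889938354492, 35.77708435058594), 26.56505012512207), 659.0) [[0.5, -0.188], [0.591, -0.232], [0.564, -0.288], [0.474, -0.244]]
(((335.0, 113.5), (33.0, 34.0), 90.0), 876.0) [[0.801, -0.198], [0.805, -0.294], [0.707, -0.293], [0.704, -0.198]]
(((404.0, 92.0), (32.0, 34.0), 90.0), 849.0) [[0.873, -0.395], [0.877, -0.493], [0.78, -0.49], [0.776, -0.393]]
```

View pics/c2.png

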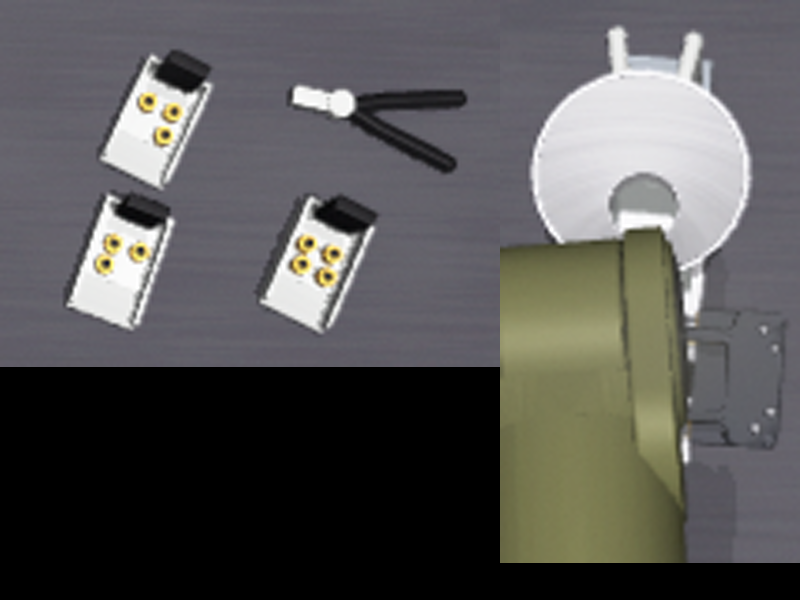

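Run:
```python
from h import *
a=plan((.56,-.25,.17),-26,-20)
b=plan((.568,-.252,.057),-26,-20,cur=a)
```

```text
rows 9 xyz [0.0238, 0.0327, 0.0062] rot [0.004, -0.0576, 0.0463]
rows 3 xyz [0.0154, -0.0006, 0.0345] rot [0.0, 0.0, 0.0]
```

>>> send_rows:
  xyz:
    - [0.0238, 0.0327, 0.0062]
    - [0.0238, 0.0327, 0.0062]
    - [0.0238, 0.0327, 0.0062]
    - [0.0238, 0.0327, 0.0062]
    - [0.0238, 0.0327, 0.0062]
    - [0.0238, 0.0327, 0.0062]
    - [0.0238, 0.0327, 0.0062]
    - [0.0238, 0.0327, 0.0062]
    - [0.0238, 0.0327, 0.0062]
    - [0, 0, 0]
    - [0, 0, 0]
  rotation:
    - [0.004, -0.0576, 0.0463]
    - [0.004, -0.0576, 0.0463]
    - [0.004, -0.0576, 0.0463]
    - [0.004, -0.0576, 0.0463]
    - [0.004, -0.0576, 0.0463]
    - [0.004, -0.0576, 0.0463]
    - [0.004, -0.0576, 0.0463]
    - [0.004, -0.0576, 0.0463]
    - [0.004, -0.0576, 0.0463]
    - [0, 0, 0]
    - [0, 0, 0]
  jaw: [0.8, 0.8, 0.8, 0.8, 0.8, 0.8, 0.8, 0.8, 0.8, 0.8, 0.8]

```text
time_s: 9.8
tool_pos: [0.6098, -0.2752, 0.3189]
tool_rot: [180.0, 20.5, -26.1]
force: [0.4, 0.2, -0.3]
grip_width: 0.0698
grasp_force: 0.0
```

Run:
```python
from h import *
st();b=plan((.568,-.252,.057),-26,-20,vmax=.02)
# magazine check from top
t=env.read_camera("top");b=cv2.resize(t["image"][85:235,190:290],(500,600)[::1] if 0 else (400,600),interpolation=cv2.INTER_CUBIC)
s=env.read_camera("side");b2=cv2.resize(s["image"][105:245,140:235],(400,589),interpolation=cv2.INTER_CUBIC)
o=np.zeros((600,800,3),np.uint8);o[:,:400]=b;o[:589,400:]=b2;cv2.imwrite("pics/c3.png",o);np.save("top2.npy",t,allow_pickle=True)
```

```text
9.8 [ 0.6098 -0.2752  0.3189] [179.99  20.46 -26.09] [  38.8   33.8  -24.7   75.2    9.8   93.9 -101.7] [ 0.4  0.2 -0.3] 0.06981688547308494 0.0
rows 6 xyz [0.0075, -0.0004, 0.0164] rot [-0.0001, 0.0013, -0.0002]
```

View pics/c3.png

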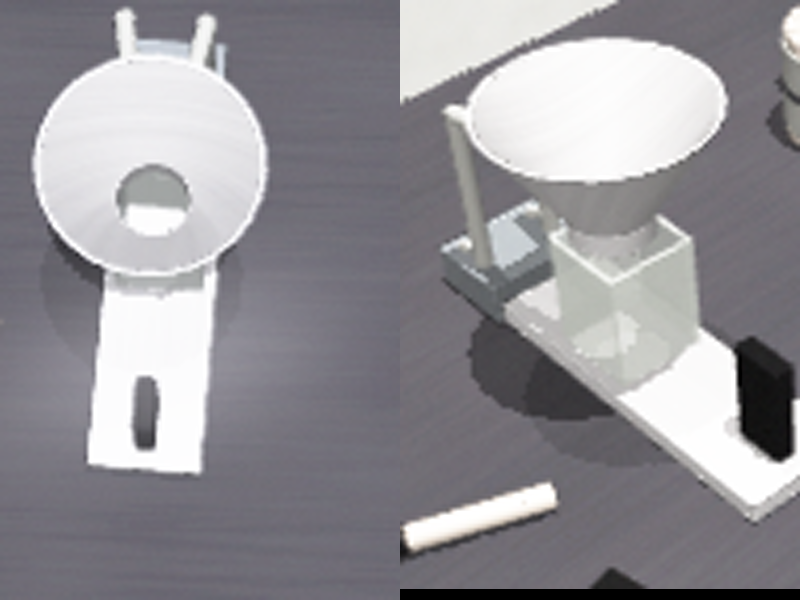

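>>> send_rows:
  xyz:
    - [0.0075, -0.0004, 0.0164]
    - [0.0075, -0.0004, 0.0164]
    - [0.0075, -0.0004, 0.0164]
    - [0.0075, -0.0004, 0.0164]
    - [0.0075, -0.0004, 0.0164]
    - [0.0075, -0.0004, 0.0164]
    - [0, 0, 0]
    - [0, 0, 0]
    - [0, 0, 0]
    - [0, 0, 0]
    - [0, 0, 0]
    - [0, 0, 0]
    - [0, 0, 0]
    - [0, 0, 0]
    - [0, 0, 0]
  rotation:
    - [0, 0.0013, 0]
    - [0, 0.0013, 0]
    - [0, 0.0013, 0]
    - [0, 0.0013, 0]
    - [0, 0.0013, 0]
    - [0, 0.0013, 0]
    - [0, 0, 0]
    - [0, 0, 0]
    - [0, 0, 0]
    - [0, 0, 0]
    - [0, 0, 0]
    - [0, 0, 0]
    - [0, 0, 0]
    - [0, 0, 0]
    - [0, 0, 0]
  jaw: [0.8, 0.8, 0.8, 0.8, 0.8, 0.8, 0.8, 0, 0, 0, 0, 0, 0, 0, 0]
  newtons: 50

```text
time_s: 11.4
tool_pos: [0.6191, -0.2761, 0.2155]
tool_rot: [180.0, 19.7, -26.0]
force: [0.4, 0.8, 2.6]
grip_width: 0.0335
grasp_force: 49.9
```

Run:
```python
from h import *
o=st();R=Ro.from_euler('xyz',o["tool_rot"],degrees=True);g=np.array(o["tool_pos"])+R.apply([0,0,.164]);print(g)
a=plan((.56,-.25,.30),-26,-20)
b=plan((.745,.047,.29),-2,-8,cur=a)
```

```text
11.4 [ 0.6191 -0.2761  0.2155] [179.96  19.67 -26.01] [  38.    39.4  -23.7   78.9   11.8   84.2 -102.6] [0.4 0.8 2.6] 0.03345948483757171 49.902317114174366
[ 0.56945833 -0.25196417  0.0610816 ]
rows 6 xyz [-0.0148, 0.0004, -0.0369] rot [0.0001, -0.001, -0.0]
rows 8 xyz [0.0082, -0.0442, -0.0016] rot [-0.0127, 0.0258, -0.0509]
```

>>> send_rows:
  xyz:
    - [-0.0148, 0.0004, -0.0369]
    - [-0.0148, 0.0004, -0.0369]
    - [-0.0148, 0.0004, -0.0369]
    - [-0.0148, 0.0004, -0.0369]
    - [-0.0148, 0.0004, -0.0369]
    - [-0.0148, 0.0004, -0.0369]
    - [0.0082, -0.0442, -0.0016]
    - [0.0082, -0.0442, -0.0016]
    - [0.0082, -0.0442, -0.0016]
    - [0.0082, -0.0442, -0.0016]
    - [0.0082, -0.0442, -0.0016]
    - [0.0082, -0.0442, -0.0016]
    - [0.0082, -0.0442, -0.0016]
    - [0.0082, -0.0442, -0.0016]
    - [0, 0, 0]
    - [0, 0, 0]
  rotation:
    - [0, -0.001, 0]
    - [0, -0.001, 0]
    - [0, -0.001, 0]
    - [0, -0.001, 0]
    - [0, -0.001, 0]
    - [0, -0.001, 0]
    - [-0.0127, 0.0258, -0.0509]
    - [-0.0127, 0.0258, -0.0509]
    - [-0.0127, 0.0258, -0.0509]
    - [-0.0127, 0.0258, -0.0509]
    - [-0.0127, 0.0258, -0.0509]
    - [-0.0127, 0.0258, -0.0509]
    - [-0.0127, 0.0258, -0.0509]
    - [-0.0127, 0.0258, -0.0509]
    - [0, 0, 0]
    - [0, 0, 0]
  jaw: [0, 0, 0, 0, 0, 0, 0, 0, 0, 0, 0, 0, 0, 0, 0, 0]

```text
time_s: 13.0
tool_pos: [0.7679, 0.0491, 0.45]
tool_rot: [-180.0, 8.2, -1.8]
force: [0.3, -1.4, -1.1]
grip_width: 0.0336
grasp_force: 49.9
```

```bash
cat >> h.py <<'E'
def lip(gh=.061,rel=20):
    """lip in tool frame; scoop frame = tool pitched"""
    d=np.array([-.084,0,.008-gh]) # scoop frame, from grasp point
    # at tool tilt -rel, scoop flat
    return np.array([0,0,.164])+ori(0,-rel).inv().apply(d)
def tip(dth,n,gh=.061,rel=20,extra=(0,0,0)):
    o=env.get_obs();R=Ro.from_euler('xyz',o["tool_rot"],degrees=True);P=lip(gh,rel)
    print("lip world",np.round(np.array(o["tool_pos"])+R.apply(P),4),"tilt",-o["tool_rot"][1]+rel)
    Rs=Ro.from_euler('y',dth/n,degrees=True);print("n",n,"shift",np.round(P-Rs.apply(P),4),"roty",np.radians(dth/n))
E
python3 - <<'E'
from h import *
o=st();tip(48,14)
t=env.read_camera("top");s=env.read_camera("side")
b=cv2.resize(t["image"][60:235,170:290],(411,600),interpolation=cv2.INTER_CUBIC)
b2=cv2.resize(s["image"][75:245,140:250],(388,600),interpolation=cv2.INTER_CUBIC)
cv2.imwrite("pics/c4.png",np.hstack([b,b2]))
E
```

```text
13.0 [0.7679 0.0491 0.45  ] [-180.      8.17   -1.76] [   9.9   40.3  -31.9   50.5   17.7  101.4 -106.2] [ 0.3 -1.4 -1.1] 0.03362570400564341 49.91295366548002
lip world [0.6733 0.052  0.2185] tilt 11.826685818966148
n 14 shift [-0.0146  0.     -0.0032] roty 0.05983986006837701
```

View pics/c4.png

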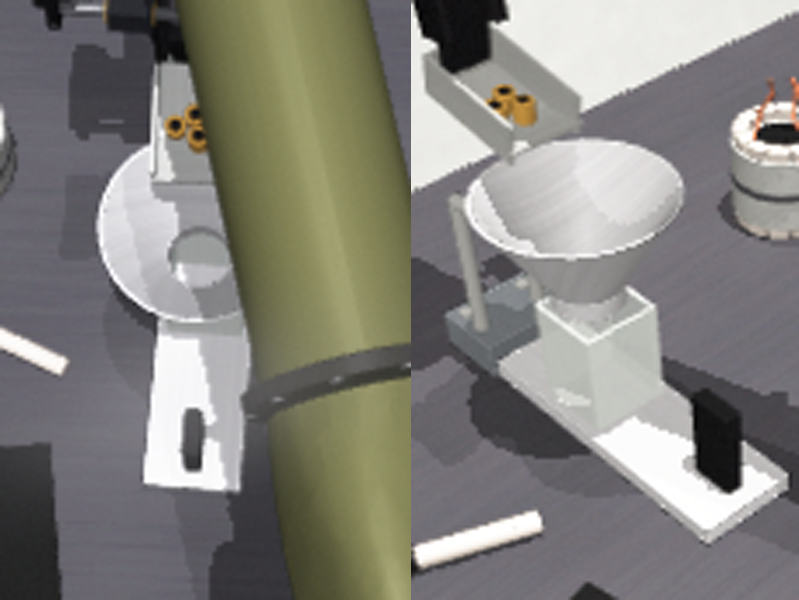

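Run:
```python
from h import *
t=np.load("top0.npy",allow_pickle=True).item();s=np.load("side0.npy",allow_pickle=True).item()
print(onz(t,152/3.425+170-.4,60+183/3.425-.4,.2185), onz(s,140+(512-411)/3.53-.4,75+155/3.53-.4,.2185), onz(s,140+(580-411)/3.53-.4,75+130/3.53-.4,.2185))
```

```text
[0.66828533 0.07766535 0.2185    ] [0.67334183 0.0749399  0.2185    ] [0.66635384 0.02587584 0.2185    ]
```

>>> send_rows:
  xyz:
    - [0.0017, 0, 0.0119]
    - [-0.0146, 0, -0.0032]
    - [-0.0146, 0, -0.0032]
    - [-0.0146, 0, -0.0032]
    - [-0.0146, 0, -0.0032]
    - [-0.0146, 0, -0.0032]
    - [-0.0146, 0, -0.0032]
    - [-0.0146, 0, -0.0032]
    - [-0.0146, 0, -0.0032]
    - [-0.0146, 0, -0.0032]
    - [-0.0146, 0, -0.0032]
    - [-0.0146, 0, -0.0032]
    - [-0.0146, 0, -0.0032]
    - [-0.0146, 0, -0.0032]
    - [-0.0146, 0, -0.0032]
    - [0, 0, 0]
    - [0, 0, 0]
    - [0, 0, 0]
    - [0, 0, 0]
    - [0, 0, 0]
  rotation:
    - [0, 0, 0]
    - [0, 0.06, 0]
    - [0, 0.06, 0]
    - [0, 0.06, 0]
    - [0, 0.06, 0]
    - [0, 0.06, 0]
    - [0, 0.06, 0]
    - [0, 0.06, 0]
    - [0, 0.06, 0]
    - [0, 0.06, 0]
    - [0, 0.06, 0]
    - [0, 0.06, 0]
    - [0, 0.06, 0]
    - [0, 0.06, 0]
    - [0, 0.06, 0]
    - [0, 0, 0]
    - [0, 0, 0]
    - [0, 0, 0]
    - [0, 0, 0]
    - [0, 0, 0]
  jaw: [0, 0, 0, 0, 0, 0, 0, 0, 0, 0, 0, 0, 0, 0, 0, 0, 0, 0, 0, 0]

```text
time_s: 15.1
tool_pos: [0.5657, 0.0533, 0.4328]
tool_rot: [-180.0, -40.1, -2.0]
force: [0.8, 0.5, -1.1]
grip_width: 0.0336
grasp_force: 49.9
```

Run:
```python
from h import *
o=st();tip(48,14)
t=env.read_camera("top");s=env.read_camera("side")
b=cv2.resize(t["image"][60:235,170:290],(411,600),interpolation=cv2.INTER_CUBIC)
b2=cv2.resize(s["image"][75:245,140:250],(388,600),interpolation=cv2.INTER_CUBIC)
cv2.imwrite("pics/c5.png",np.hstack([b,b2]))
```

```text
15.1 [0.5657 0.0533 0.4328] [-179.97  -40.07   -2.02] [  27.6   -5.3  -35.8  110.2    7.2   34.9 -105.6] [ 0.8  0.5 -1.1] 0.03357934184242515 49.91142779588699
lip world [0.6752 0.0496 0.2081] tilt 60.06965141491484
n 14 shift [-0.0146  0.     -0.0032] roty 0.05983986006837701
```

View pics/c5.png

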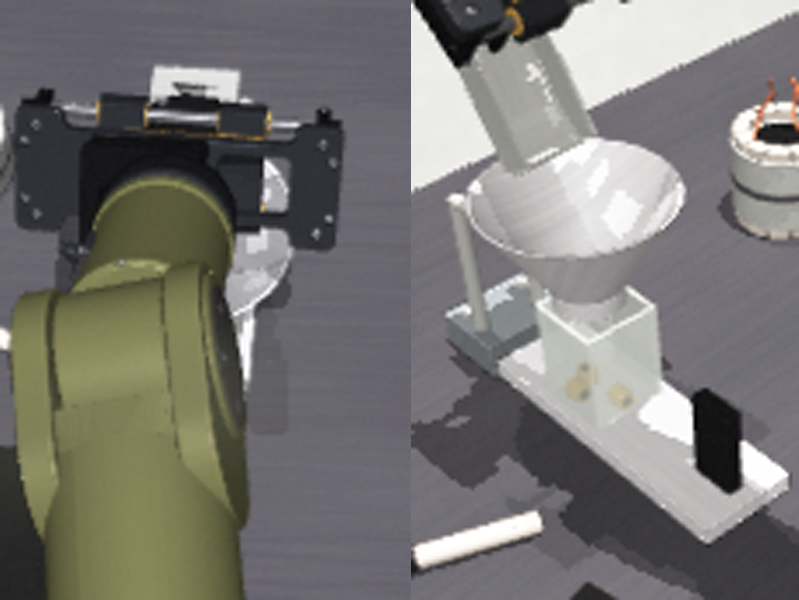

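Run:
```python
from h import *
o=env.get_obs();R=Ro.from_euler('xyz',o["tool_rot"],degrees=True);g=np.array(o["tool_pos"])+R.apply([0,0,.164])
a=plan(g+[0,0,.08],-2,40)
b=plan((.452,.426,.16),20,-19.7,cur=a)
c=plan((.452,.426,.067),20,-19.7,vmax=.02,cur=b)
```

```text
rows 2 xyz [0.0258, -0.0, -0.0306] rot [-0.0002, -0.0005, 0.0]
rows 10 xyz [-0.0051, -0.0412, 0.0186] rot [0.0071, -0.1029, -0.0395]
rows 5 xyz [0.0063, -0.0, 0.0175] rot [0.0, 0.0, 0.0]
```

Run:
```python
from h import *
o=env.get_obs();R=Ro.from_euler('xyz',o["tool_rot"],degrees=True);g=np.array(o["tool_pos"])+R.apply([0,0,.164])
a=plan(g+[0,0,.08],-2,40)
b=plan((.4535,.4165,.16),20,-19.7,cur=a)
```

```text
rows 2 xyz [0.0258, -0.0, -0.0306] rot [-0.0002, -0.0005, 0.0]
rows 10 xyz [-0.0051, -0.0402, 0.0187] rot [0.0071, -0.1029, -0.0395]
```

>>> send_rows:
  xyz:
    - [0.0258, 0, -0.0306]
    - [0.0258, 0, -0.0306]
    - [0, 0, 0]
  rotation:
    - [0, 0, 0]
    - [0, 0, 0]
    - [0, 0, 0]
  jaw: [0, 0, 0]

```text
time_s: 15.5
tool_pos: [0.5666, 0.0543, 0.5203]
tool_rot: [-180.0, -40.8, -2.0]
force: [0.6, 0.1, -0.5]
grip_width: 0.0335
grasp_force: 49.9
```

Run:
```python
from h import *
b=plan((.4535,.4165,.16),20,-19.7)
```

```text
rows 10 xyz [-0.0056, -0.0402, 0.0194] rot [0.0073, -0.1043, -0.0394]
```

>>> send_rows:
  xyz:
    - [-0.0056, -0.0402, 0.0194]
    - [-0.0056, -0.0402, 0.0194]
    - [-0.0056, -0.0402, 0.0194]
    - [-0.0056, -0.0402, 0.0194]
    - [-0.0056, -0.0402, 0.0194]
    - [-0.0056, -0.0402, 0.0194]
    - [-0.0056, -0.0402, 0.0194]
    - [-0.0056, -0.0402, 0.0194]
    - [-0.0056, -0.0402, 0.0194]
    - [-0.0056, -0.0402, 0.0194]
    - [0, 0, 0]
    - [0, 0, 0]
    - [0, 0, 0]
  rotation:
    - [0.0073, -0.1043, -0.0394]
    - [0.0073, -0.1043, -0.0394]
    - [0.0073, -0.1043, -0.0394]
    - [0.0073, -0.1043, -0.0394]
    - [0.0073, -0.1043, -0.0394]
    - [0.0073, -0.1043, -0.0394]
    - [0.0073, -0.1043, -0.0394]
    - [0.0073, -0.1043, -0.0394]
    - [0.0073, -0.1043, -0.0394]
    - [0.0073, -0.1043, -0.0394]
    - [0, 0, 0]
    - [0, 0, 0]
    - [0, 0, 0]
  jaw: [0, 0, 0, 0, 0, 0, 0, 0, 0, 0, 0, 0, 0]

```text
time_s: 16.8
tool_pos: [0.5027, 0.4338, 0.3073]
tool_rot: [-179.8, 20.3, 19.9]
force: [1.2, -0.1, -2.3]
grip_width: 0.0333
grasp_force: 49.9
```

Run:
```python
from h import *
st();b=plan((.4535,.4165,.067),20,-19.7,vmax=.02)
```

```text
16.8 [0.5027 0.4338 0.3073] [-179.8    20.29   19.88] [  -9.4   40.   -49.4   77.    17.3   92.3 -127.9] [ 1.2 -0.1 -2.3] 0.03333326833369534 49.91190103814006
rows 5 xyz [0.0065, -0.0001, 0.0159] rot [-0.0008, 0.0021, -0.0004]
```

>>> send_rows:
  xyz:
    - [0.0065, 0, 0.0159]
    - [0.0065, 0, 0.0159]
    - [0.0065, 0, 0.0159]
    - [0.0065, 0, 0.0159]
    - [0.0065, 0, 0.0159]
    - [0, 0, 0]
    - [0, 0, 0]
  rotation:
    - [0, 0.0021, 0]
    - [0, 0.0021, 0]
    - [0, 0.0021, 0]
    - [0, 0.0021, 0]
    - [0, 0.0021, 0]
    - [0, 0, 0]
    - [0, 0, 0]
  jaw: [0, 0, 0, 0, 0, 0, 0]

```text
time_s: 17.5
tool_pos: [0.5041, 0.4359, 0.2205]
tool_rot: [-179.8, 19.9, 20.0]
force: [0.2, -0.6, -1.7]
grip_width: 0.0337
grasp_force: 49.9
```

Run:
```python
from h import *
o=st();R=Ro.from_euler('xyz',o["tool_rot"],degrees=True);print(np.array(o["tool_pos"])+R.apply([0,0,.164]))
b=plan((.4535,.4165,.067),20,-19.7,vmax=.02)
```

```text
17.5 [0.5041 0.4359 0.2205] [-179.75   19.86   20.01] [ -10.2   44.5  -47.4   80.8   20.3   84.5 -128.2] [ 0.2 -0.6 -1.7] 0.033699560087161184 49.934739684686065
[0.4514911  0.41748284 0.06624145]
rows 1 xyz [0.0007, 0.0009, -0.0012] rot [-0.0042, 0.0028, 0.0002]
```

Release, retreat upward along the tool, then look.

>>> send_rows:
  xyz:
    - [0, 0, 0]
    - [0, 0, 0]
    - [0, 0, 0]
    - [0, 0, 0]
    - [0, 0, 0]
    - [-0.007, 0, -0.0188]
    - [-0.0103, 0, -0.0282]
    - [-0.0137, 0, -0.0376]
    - [-0.0137, 0, -0.0376]
    - [-0.0137, 0, -0.0376]
    - [0, 0, 0]
  rotation:
    - [0, 0, 0]
    - [0, 0, 0]
    - [0, 0, 0]
    - [0, 0, 0]
    - [0, 0, 0]
    - [0, 0, 0]
    - [0, 0, 0]
    - [0, 0, 0]
    - [0, 0, 0]
    - [0, 0, 0]
    - [0, 0, 0]
  jaw: [0.8, 0.8, 0.8, 0.8, 0.8, 0.8, 0.8, 0.8, 0.8, 0.8, 0.8]

```text
time_s: 18.6
tool_pos: [0.5032, 0.4364, 0.4002]
tool_rot: [-179.4, 19.2, 20.1]
force: [0.2, 0.6, -0.5]
grip_width: 0.0694
grasp_force: 0.0
```

```bash
cat >> h.py <<'E'
def survey():
    t=env.read_camera("top");s=env.read_camera("side");np.save("topL.npy",t,allow_pickle=True);np.save("sideL.npy",s,allow_pickle=True)
    for r,a in whites(t,300,900):
        B=[onz(t,*p,.02)[:2] for p in cv2.boxPoints(r)];e=[B[1]-B[0],B[2]-B[1]];l=max(e,key=np.linalg.norm)
        if B[0][0]<.65: print("white c",np.round(np.mean(B,0),3),"size",np.round([np.linalg.norm(q) for q in e],3),"ang",np.degrees(np.arctan2(l[1],l[0])).round(1),a)
    for p,a,_ in darkblobs(t):
        X=onz(t,*p,.0525)
        if .3<X[0]<.62: print("dark",np.round(X[:2],4),a)
    return t,s
E
python3 - <<'E'
from h import *
st();t,s=survey()
a=plan((.448,-.22,.30),-19.5,-20)
E
```

```text
18.6 [0.5032 0.4364 0.4002] [-179.45   19.24   20.12] [  -9.8   36.4  -51.    70.7   15.5  100.  -127.7] [ 0.2  0.6 -0.5] 0.06937365040595245 0.0
white c [0.407 0.401] size [0.054 0.083] ang -157.0 481.0
white c [ 0.419 -0.367] size [0.098 0.061] ang -25.4 607.5
white c [ 0.416 -0.208] size [0.098 0.061] ang -19.0 674.0
dark [0.6162 0.2414] 85
dark [ 0.5307 -0.4281] 352
dark [0.4859 0.4939] 82
dark [ 0.4538 -0.2187] 98
dark [ 0.4559 -0.3786] 134
rows 16 xyz [-0.0025, 0.0429, -0.0032] rot [0.0143, -0.0003, 0.0406]
```

>>> send_rows:
  xyz:
    - [-0.0025, 0.0429, -0.0032]
    - [-0.0025, 0.0429, -0.0032]
    - [-0.0025, 0.0429, -0.0032]
    - [-0.0025, 0.0429, -0.0032]
    - [-0.0025, 0.0429, -0.0032]
    - [-0.0025, 0.0429, -0.0032]
    - [-0.0025, 0.0429, -0.0032]
    - [-0.0025, 0.0429, -0.0032]
    - [-0.0025, 0.0429, -0.0032]
    - [-0.0025, 0.0429, -0.0032]
    - [-0.0025, 0.0429, -0.0032]
    - [-0.0025, 0.0429, -0.0032]
    - [-0.0025, 0.0429, -0.0032]
    - [-0.0025, 0.0429, -0.0032]
    - [-0.0025, 0.0429, -0.0032]
    - [-0.0025, 0.0429, -0.0032]
    - [0, 0, 0]
    - [0, 0, 0]
  rotation:
    - [0.0143, 0, 0.0406]
    - [0.0143, 0, 0.0406]
    - [0.0143, 0, 0.0406]
    - [0.0143, 0, 0.0406]
    - [0.0143, 0, 0.0406]
    - [0.0143, 0, 0.0406]
    - [0.0143, 0, 0.0406]
    - [0.0143, 0, 0.0406]
    - [0.0143, 0, 0.0406]
    - [0.0143, 0, 0.0406]
    - [0.0143, 0, 0.0406]
    - [0.0143, 0, 0.0406]
    - [0.0143, 0, 0.0406]
    - [0.0143, 0, 0.0406]
    - [0.0143, 0, 0.0406]
    - [0.0143, 0, 0.0406]
    - [0, 0, 0]
    - [0, 0, 0]
  jaw: [0.8, 0.8, 0.8, 0.8, 0.8, 0.8, 0.8, 0.8, 0.8, 0.8, 0.8, 0.8, 0.8, 0.8, 0.8, 0.8, 0.8, 0.8]

```text
time_s: 20.5
tool_pos: [0.4999, -0.2396, 0.4512]
tool_rot: [180.0, 20.0, -19.7]
force: [0.5, 0.6, -0.3]
grip_width: 0.0697
grasp_force: 0.0
```

Run:
```python
from h import *
st();a=plan((.4545,-.220,.058),-19.5,-20,vmax=.03)
```

```text
20.5 [ 0.4999 -0.2396  0.4512] [179.96  19.98 -19.72] [ 49.9  16.6 -33.9  84.    7.9 102.1 -93.9] [ 0.5  0.6 -0.3] 0.06971494381610885 0.0
rows 8 xyz [0.011, -0.0004, 0.0278] rot [-0.0001, -0.0, -0.0004]
```

>>> send_rows:
  xyz:
    - [0.011, -0.0004, 0.0278]
    - [0.011, -0.0004, 0.0278]
    - [0.011, -0.0004, 0.0278]
    - [0.011, -0.0004, 0.0278]
    - [0.011, -0.0004, 0.0278]
    - [0.011, -0.0004, 0.0278]
    - [0.011, -0.0004, 0.0278]
    - [0.011, -0.0004, 0.0278]
    - [0, 0, 0]
    - [0, 0, 0]
    - [0, 0, 0]
    - [0, 0, 0]
    - [0, 0, 0]
    - [0, 0, 0]
    - [0, 0, 0]
    - [0, 0, 0]
    - [0, 0, 0]
    - [0, 0, 0]
  rotation:
    - [0, 0, 0]
    - [0, 0, 0]
    - [0, 0, 0]
    - [0, 0, 0]
    - [0, 0, 0]
    - [0, 0, 0]
    - [0, 0, 0]
    - [0, 0, 0]
    - [0, 0, 0]
    - [0, 0, 0]
    - [0, 0, 0]
    - [0, 0, 0]
    - [0, 0, 0]
    - [0, 0, 0]
    - [0, 0, 0]
    - [0, 0, 0]
    - [0, 0, 0]
    - [0, 0, 0]
  jaw: [0.8, 0.8, 0.8, 0.8, 0.8, 0.8, 0.8, 0.8, 0.8, 0.8, 0, 0, 0, 0, 0, 0, 0, 0]
  newtons: 50

```text
time_s: 22.3
tool_pos: [0.5085, -0.2381, 0.2134]
tool_rot: [179.9, 19.9, -19.6]
force: [0.2, 0.0, 2.0]
grip_width: 0.0339
grasp_force: 50.0
```

Run:
```python
from h import *
o=st();R=Ro.from_euler('xyz',o["tool_rot"],degrees=True);g=np.array(o["tool_pos"])+R.apply([0,0,.164]);print(g)
a=plan((.46,-.22,.30),-20,-20)
b=plan((.747,.045,.278),-2,-8,cur=a)
```

```text
22.3 [ 0.5085 -0.2381  0.2134] [179.91  19.85 -19.57] [ 47.4  28.7 -31.8  97.8  13.9  78.1 -98.7] [0.2 0.  2. ] 0.03386246302790314 49.996321527287364
[ 0.45591876 -0.21969734  0.05919564]
rows 6 xyz [-0.013, -0.0, -0.038] rot [0.0007, -0.0004, 0.0012]
rows 9 xyz [0.0213, -0.0369, -0.0038] rot [-0.0085, 0.0231, -0.0339]
```

>>> send_rows:
  xyz:
    - [-0.013, 0, -0.038]
    - [-0.013, 0, -0.038]
    - [-0.013, 0, -0.038]
    - [-0.013, 0, -0.038]
    - [-0.013, 0, -0.038]
    - [-0.013, 0, -0.038]
    - [0.0213, -0.0369, -0.0038]
    - [0.0213, -0.0369, -0.0038]
    - [0.0213, -0.0369, -0.0038]
    - [0.0213, -0.0369, -0.0038]
    - [0.0213, -0.0369, -0.0038]
    - [0.0213, -0.0369, -0.0038]
    - [0.0213, -0.0369, -0.0038]
    - [0.0213, -0.0369, -0.0038]
    - [0.0213, -0.0369, -0.0038]
    - [0, 0, 0]
    - [0, 0, 0]
    - [0, 0, 0]
  rotation:
    - [0, 0, 0]
    - [0, 0, 0]
    - [0, 0, 0]
    - [0, 0, 0]
    - [0, 0, 0]
    - [0, 0, 0]
    - [-0.0085, 0.0231, -0.0339]
    - [-0.0085, 0.0231, -0.0339]
    - [-0.0085, 0.0231, -0.0339]
    - [-0.0085, 0.0231, -0.0339]
    - [-0.0085, 0.0231, -0.0339]
    - [-0.0085, 0.0231, -0.0339]
    - [-0.0085, 0.0231, -0.0339]
    - [-0.0085, 0.0231, -0.0339]
    - [-0.0085, 0.0231, -0.0339]
    - [0, 0, 0]
    - [0, 0, 0]
    - [0, 0, 0]
  jaw: [0, 0, 0, 0, 0, 0, 0, 0, 0, 0, 0, 0, 0, 0, 0, 0, 0, 0]

```text
time_s: 24.1
tool_pos: [0.7678, 0.0455, 0.4395]
tool_rot: [179.8, 7.9, -1.6]
force: [-0.2, 0.5, -2.7]
grip_width: 0.0333
grasp_force: 50.0
```

```bash
cat >> h.py <<'E'
def docked(s):
    "compare magazine region with the picture taken just after docking"
    a=np.load("side3.npy",allow_pickle=True).item()["image"];d=cv2.absdiff(a,s["image"]).max(2)
    for n,(x0,x1,y0,y1) in {"rearL":(195,245,185,235),"plate":(225,240,180,220)}.items(): print(n,"changed px",int((d[y0:y1,x0:x1]>60).sum()))
E
python3 - <<'E'
from h import *
o=st();tip(48,14,gh=.059);s=env.read_camera("side");docked(s)
E
```

```text
24.1 [0.7678 0.0455 0.4395] [179.78   7.95  -1.64] [  13.4   41.6  -38.8   51.7   22.3  100.9 -108. ] [-0.2  0.5 -2.7] 0.03329761819663135 49.996136678382754
lip world [0.6736 0.0473 0.2097] tilt 12.054120894214543
n 14 shift [-0.0145  0.     -0.0032] roty 0.05983986006837701
rearL changed px 101
plate changed px 3
```

>>> send_rows:
  xyz:
    - [-0.0145, 0, -0.0032]
    - [-0.0145, 0, -0.0032]
    - [-0.0145, 0, -0.0032]
    - [-0.0145, 0, -0.0032]
    - [-0.0145, 0, -0.0032]
    - [-0.0145, 0, -0.0032]
    - [-0.0145, 0, -0.0032]
    - [-0.0145, 0, -0.0032]
    - [-0.0145, 0, -0.0032]
    - [-0.0145, 0, -0.0032]
    - [-0.0145, 0, -0.0032]
    - [-0.0145, 0, -0.0032]
    - [-0.0145, 0, -0.0032]
    - [-0.0145, 0, -0.0032]
    - [0, 0, 0]
    - [0, 0, 0]
    - [0, 0, 0]
    - [0, 0, 0]
    - [0, 0, 0]
  rotation:
    - [0, 0.06, 0]
    - [0, 0.06, 0]
    - [0, 0.06, 0]
    - [0, 0.06, 0]
    - [0, 0.06, 0]
    - [0, 0.06, 0]
    - [0, 0.06, 0]
    - [0, 0.06, 0]
    - [0, 0.06, 0]
    - [0, 0.06, 0]
    - [0, 0.06, 0]
    - [0, 0.06, 0]
    - [0, 0.06, 0]
    - [0, 0.06, 0]
    - [0, 0, 0]
    - [0, 0, 0]
    - [0, 0, 0]
    - [0, 0, 0]
    - [0, 0, 0]
  jaw: [0, 0, 0, 0, 0, 0, 0, 0, 0, 0, 0, 0, 0, 0, 0, 0, 0, 0, 0]

```text
time_s: 26.05
tool_pos: [0.5666, 0.0518, 0.4335]
tool_rot: [179.9, -40.2, -1.5]
force: [0.0, -0.8, -1.7]
grip_width: 0.0335
grasp_force: 50.0
```

```bash
cat >> h.py <<'E'
def brass(s):
    hsv=cv2.cvtColor(s["image"],cv2.COLOR_BGR2HSV);m=(hsv[...,0]>8)&(hsv[...,0]<28)&(hsv[...,1]>40)&(hsv[...,2]>90)
    print("brass px tube",int(m[155:200,175:212].sum()),"above",int(m[75:150,140:230].sum()))
E
python3 - <<'E'
from h import *
o=st();s=env.read_camera("side");docked(s);brass(s)
b2=cv2.resize(s["image"][75:245,140:250],(388,600),interpolation=cv2.INTER_CUBIC)
cv2.imwrite("pics/c6.png",b2)
R=Ro.from_euler('xyz',o["tool_rot"],degrees=True);g=np.array(o["tool_pos"])+R.apply([0,0,.164])
a=plan(g+[0,0,.08],-2,40)
E
```

```text
26.05 [0.5666 0.0518 0.4335] [179.89 -40.23  -1.47] [  37.3   -5.7  -44.4  109.9    4.5   34.5 -102.7] [ 0.  -0.8 -1.7] 0.033530453098645406 49.996202448382974
rearL changed px 98
plate changed px 5
brass px tube 99 above 22
rows 2 xyz [0.0262, -0.0003, -0.0306] rot [-0.002, -0.0019, 0.0036]
```

View pics/c6.png

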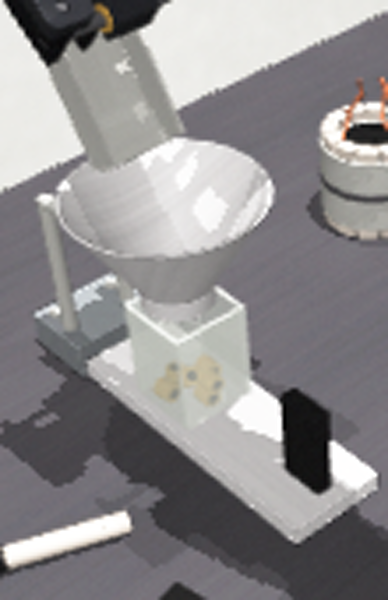

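>>> send_rows:
  xyz:
    - [0.0262, 0, -0.0306]
    - [0.0262, 0, -0.0306]
    - [0, 0, 0]
  rotation:
    - [0, 0, 0]
    - [0, 0, 0]
    - [0, 0, 0]
  jaw: [0, 0, 0]

```text
time_s: 26.4
tool_pos: [0.5681, 0.0529, 0.5213]
tool_rot: [179.8, -41.0, -1.4]
force: [1.1, -0.2, -0.3]
grip_width: 0.0337
grasp_force: 50.0
```

Run:
```python
from h import *
b=plan((.4645,.322,.16),20,-19.8)
```

```text
rows 8 xyz [-0.0078, -0.0385, 0.0246] rot [0.0093, -0.1309, -0.0483]
```

>>> send_rows:
  xyz:
    - [-0.0078, -0.0385, 0.0246]
    - [-0.0078, -0.0385, 0.0246]
    - [-0.0078, -0.0385, 0.0246]
    - [-0.0078, -0.0385, 0.0246]
    - [-0.0078, -0.0385, 0.0246]
    - [-0.0078, -0.0385, 0.0246]
    - [-0.0078, -0.0385, 0.0246]
    - [-0.0078, -0.0385, 0.0246]
    - [0, 0, 0]
    - [0, 0, 0]
    - [0, 0, 0]
  rotation:
    - [0.0093, -0.1309, -0.0483]
    - [0.0093, -0.1309, -0.0483]
    - [0.0093, -0.1309, -0.0483]
    - [0.0093, -0.1309, -0.0483]
    - [0.0093, -0.1309, -0.0483]
    - [0.0093, -0.1309, -0.0483]
    - [0.0093, -0.1309, -0.0483]
    - [0.0093, -0.1309, -0.0483]
    - [0, 0, 0]
    - [0, 0, 0]
    - [0, 0, 0]
  jaw: [0, 0, 0, 0, 0, 0, 0, 0, 0, 0, 0]

```text
time_s: 27.5
tool_pos: [0.5143, 0.3395, 0.3074]
tool_rot: [-179.8, 20.4, 19.9]
force: [0.1, 0.3, -1.3]
grip_width: 0.0336
grasp_force: 50.0
```

Run:
```python
from h import *
st();b=plan((.4645,.322,.0645),20,-19.8,vmax=.02)
```

```text
27.5 [0.5143 0.3395 0.3074] [-179.77   20.36   19.93] [   3.7   36.9  -55.1   84.5   19.2   91.5 -122.9] [ 0.1  0.3 -1.3] 0.033580633684392784 49.996054507791996
rows 5 xyz [0.0066, -0.0001, 0.0164] rot [-0.0009, 0.0019, -0.0002]
```

>>> send_rows:
  xyz:
    - [0.0066, 0, 0.0164]
    - [0.0066, 0, 0.0164]
    - [0.0066, 0, 0.0164]
    - [0.0066, 0, 0.0164]
    - [0.0066, 0, 0.0164]
    - [0, 0, 0]
    - [0, 0, 0]
  rotation:
    - [-0.0009, 0.0019, 0]
    - [-0.0009, 0.0019, 0]
    - [-0.0009, 0.0019, 0]
    - [-0.0009, 0.0019, 0]
    - [-0.0009, 0.0019, 0]
    - [0, 0, 0]
    - [0, 0, 0]
  jaw: [0, 0, 0, 0, 0, 0, 0]

```text
time_s: 28.2
tool_pos: [0.5152, 0.3413, 0.2179]
tool_rot: [-180.0, 20.0, 20.1]
force: [0.8, -0.0, -1.5]
grip_width: 0.0337
grasp_force: 50.0
```

>>> send_rows:
  xyz:
    - [0, 0, 0]
    - [0, 0, 0]
    - [0, 0, 0]
    - [0, 0, 0]
    - [0, 0, 0]
    - [-0.007, 0, -0.0188]
    - [-0.0103, 0, -0.0282]
    - [-0.0137, 0, -0.0376]
    - [-0.0137, 0, -0.0376]
    - [-0.0137, 0, -0.0376]
    - [0, 0, 0]
  rotation:
    - [0, 0, 0]
    - [0, 0, 0]
    - [0, 0, 0]
    - [0, 0, 0]
    - [0, 0, 0]
    - [0, 0, 0]
    - [0, 0, 0]
    - [0, 0, 0]
    - [0, 0, 0]
    - [0, 0, 0]
    - [0, 0, 0]
  jaw: [0.8, 0.8, 0.8, 0.8, 0.8, 0.8, 0.8, 0.8, 0.8, 0.8, 0.8]

```text
time_s: 29.3
tool_pos: [0.5147, 0.3428, 0.3969]
tool_rot: [-179.8, 19.4, 20.1]
force: [0.8, -0.1, 0.2]
grip_width: 0.0694
grasp_force: 0.0
```

Run:
```python
from h import *
st();t,s=survey();docked(s)
a=plan((.45,-.375,.25),-25.5,-20)
```

```text
29.3 [0.5147 0.3428 0.3969] [-179.81   19.37   20.15] [   3.8   33.1  -57.    78.5   17.    99.2 -122.3] [ 0.8 -0.1  0.2] 0.06941271416315441 0.0
white c [ 0.419 -0.367] size [0.098 0.061] ang -25.4 592.0
white c [0.419 0.302] size [0.055 0.086] ang -162.4 505.0
white c [0.413 0.403] size [0.055 0.097] ang -157.5 542.0
dark [0.6154 0.2414] 95
dark [ 0.5307 -0.4281] 356
dark [ 0.4559 -0.3786] 135
rearL changed px 34
plate changed px 7
rows 17 xyz [-0.0001, 0.0447, -0.0008] rot [0.0159, -0.0002, 0.044]
```

>>> send_rows:
  xyz:
    - [0, 0.0447, -0.0008]
    - [0, 0.0447, -0.0008]
    - [0, 0.0447, -0.0008]
    - [0, 0.0447, -0.0008]
    - [0, 0.0447, -0.0008]
    - [0, 0.0447, -0.0008]
    - [0, 0.0447, -0.0008]
    - [0, 0.0447, -0.0008]
    - [0, 0.0447, -0.0008]
    - [0, 0.0447, -0.0008]
    - [0, 0.0447, -0.0008]
    - [0, 0.0447, -0.0008]
    - [0, 0.0447, -0.0008]
    - [0, 0.0447, -0.0008]
    - [0, 0.0447, -0.0008]
    - [0, 0.0447, -0.0008]
    - [0, 0.0447, -0.0008]
    - [0, 0, 0]
    - [0, 0, 0]
  rotation:
    - [0.0159, 0, 0.044]
    - [0.0159, 0, 0.044]
    - [0.0159, 0, 0.044]
    - [0.0159, 0, 0.044]
    - [0.0159, 0, 0.044]
    - [0.0159, 0, 0.044]
    - [0.0159, 0, 0.044]
    - [0.0159, 0, 0.044]
    - [0.0159, 0, 0.044]
    - [0.0159, 0, 0.044]
    - [0.0159, 0, 0.044]
    - [0.0159, 0, 0.044]
    - [0.0159, 0, 0.044]
    - [0.0159, 0, 0.044]
    - [0.0159, 0, 0.044]
    - [0.0159, 0, 0.044]
    - [0.0159, 0, 0.044]
    - [0, 0, 0]
    - [0, 0, 0]
  jaw: [0.8, 0.8, 0.8, 0.8, 0.8, 0.8, 0.8, 0.8, 0.8, 0.8, 0.8, 0.8, 0.8, 0.8, 0.8, 0.8, 0.8, 0.8, 0.8]

```text
time_s: 31.3
tool_pos: [0.5003, -0.4003, 0.4006]
tool_rot: [-180.0, 20.1, -25.7]
force: [-0.0, 0.6, 0.0]
grip_width: 0.0696
grasp_force: 0.0
```

Run:
```python
from h import *
st();a=plan((.456,-.381,.058),-25.5,-20,vmax=.03)
```

```text
31.3 [ 0.5003 -0.4003  0.4006] [-180.     20.07  -25.7 ] [ 60.2  29.6 -36.8  74.6  17.  101.4 -91.2] [-0.   0.6  0. ] 0.0695855981166928 0.0
rows 7 xyz [0.0103, 0.0002, 0.0249] rot [-0.0002, 0.0002, -0.0005]
```

>>> send_rows:
  xyz:
    - [0.0103, 0.0002, 0.0249]
    - [0.0103, 0.0002, 0.0249]
    - [0.0103, 0.0002, 0.0249]
    - [0.0103, 0.0002, 0.0249]
    - [0.0103, 0.0002, 0.0249]
    - [0.0103, 0.0002, 0.0249]
    - [0.0103, 0.0002, 0.0249]
    - [0, 0, 0]
    - [0, 0, 0]
    - [0, 0, 0]
    - [0, 0, 0]
    - [0, 0, 0]
    - [0, 0, 0]
    - [0, 0, 0]
    - [0, 0, 0]
    - [0, 0, 0]
    - [0, 0, 0]
  rotation:
    - [0, 0, 0]
    - [0, 0, 0]
    - [0, 0, 0]
    - [0, 0, 0]
    - [0, 0, 0]
    - [0, 0, 0]
    - [0, 0, 0]
    - [0, 0, 0]
    - [0, 0, 0]
    - [0, 0, 0]
    - [0, 0, 0]
    - [0, 0, 0]
    - [0, 0, 0]
    - [0, 0, 0]
    - [0, 0, 0]
    - [0, 0, 0]
    - [0, 0, 0]
  jaw: [0.8, 0.8, 0.8, 0.8, 0.8, 0.8, 0.8, 0.8, 0.8, 0, 0, 0, 0, 0, 0, 0, 0]
  newtons: 50

```text
time_s: 33.0
tool_pos: [0.5085, -0.404, 0.2139]
tool_rot: [179.9, 19.9, -25.5]
force: [-0.2, -1.2, 2.9]
grip_width: 0.0337
grasp_force: 49.9
```

Run:
```python
from h import *
o=st();R=Ro.from_euler('xyz',o["tool_rot"],degrees=True);g=np.array(o["tool_pos"])+R.apply([0,0,.164]);print(g)
a=plan((.456,-.38,.30),-25.5,-20)
b=plan((.747,.045,.278),-2,-8,cur=a)
```

```text
33.0 [ 0.5085 -0.404   0.2139] [179.94  19.91 -25.55] [ 59.   38.8 -34.4  83.8  21.5  84.3 -94.5] [-0.2 -1.2  2.9] 0.03374900006947167 49.89974423311651
[ 0.45800508 -0.38005621  0.05970156]
rows 6 xyz [-0.0139, 0.0002, -0.0375] rot [0.0001, -0.0003, -0.0001]
rows 12 xyz [0.0118, -0.042, -0.0016] rot [-0.0083, 0.0172, -0.0332]
```

>>> send_rows:
  xyz:
    - [-0.0139, 0, -0.0375]
    - [-0.0139, 0, -0.0375]
    - [-0.0139, 0, -0.0375]
    - [-0.0139, 0, -0.0375]
    - [-0.0139, 0, -0.0375]
    - [-0.0139, 0, -0.0375]
    - [0.0118, -0.042, -0.0016]
    - [0.0118, -0.042, -0.0016]
    - [0.0118, -0.042, -0.0016]
    - [0.0118, -0.042, -0.0016]
    - [0.0118, -0.042, -0.0016]
    - [0.0118, -0.042, -0.0016]
    - [0.0118, -0.042, -0.0016]
    - [0.0118, -0.042, -0.0016]
    - [0.0118, -0.042, -0.0016]
    - [0.0118, -0.042, -0.0016]
    - [0.0118, -0.042, -0.0016]
    - [0.0118, -0.042, -0.0016]
    - [0, 0, 0]
    - [0, 0, 0]
  rotation:
    - [0, 0, 0]
    - [0, 0, 0]
    - [0, 0, 0]
    - [0, 0, 0]
    - [0, 0, 0]
    - [0, 0, 0]
    - [-0.0083, 0.0172, -0.0332]
    - [-0.0083, 0.0172, -0.0332]
    - [-0.0083, 0.0172, -0.0332]
    - [-0.0083, 0.0172, -0.0332]
    - [-0.0083, 0.0172, -0.0332]
    - [-0.0083, 0.0172, -0.0332]
    - [-0.0083, 0.0172, -0.0332]
    - [-0.0083, 0.0172, -0.0332]
    - [-0.0083, 0.0172, -0.0332]
    - [-0.0083, 0.0172, -0.0332]
    - [-0.0083, 0.0172, -0.0332]
    - [-0.0083, 0.0172, -0.0332]
    - [0, 0, 0]
    - [0, 0, 0]
  jaw: [0, 0, 0, 0, 0, 0, 0, 0, 0, 0, 0, 0, 0, 0, 0, 0, 0, 0, 0, 0]

```text
time_s: 35.0
tool_pos: [0.7704, 0.0483, 0.4384]
tool_rot: [179.9, 8.1, -1.8]
force: [1.0, -1.1, -3.1]
grip_width: 0.0336
grasp_force: 49.9
```

Run:
```python
from h import *
o=st();tip(48,14,gh=.06);s=env.read_camera("side");docked(s);brass(s)
```

```text
35.0 [0.7704 0.0483 0.4384] [179.94   8.08  -1.8 ] [  15.1   43.3  -44.    51.    25.9  101.9 -109.9] [ 1.  -1.1 -3.1] 0.03361915231480178 49.91427426226437
lip world [0.6759 0.051  0.2078] tilt 11.917291006206923
n 14 shift [-0.0146  0.     -0.0032] roty 0.05983986006837701
rearL changed px 72
plate changed px 1
brass px tube 102 above 125
```

>>> send_rows:
  xyz:
    - [-0.0146, 0, -0.0032]
    - [-0.0146, 0, -0.0032]
    - [-0.0146, 0, -0.0032]
    - [-0.0146, 0, -0.0032]
    - [-0.0146, 0, -0.0032]
    - [-0.0146, 0, -0.0032]
    - [-0.0146, 0, -0.0032]
    - [-0.0146, 0, -0.0032]
    - [-0.0146, 0, -0.0032]
    - [-0.0146, 0, -0.0032]
    - [-0.0146, 0, -0.0032]
    - [-0.0146, 0, -0.0032]
    - [-0.0146, 0, -0.0032]
    - [-0.0146, 0, -0.0032]
    - [0, 0, 0]
    - [0, 0, 0]
    - [0, 0, 0]
    - [0, 0, 0]
    - [0, 0, 0]
  rotation:
    - [0, 0.06, 0]
    - [0, 0.06, 0]
    - [0, 0.06, 0]
    - [0, 0.06, 0]
    - [0, 0.06, 0]
    - [0, 0.06, 0]
    - [0, 0.06, 0]
    - [0, 0.06, 0]
    - [0, 0.06, 0]
    - [0, 0.06, 0]
    - [0, 0.06, 0]
    - [0, 0.06, 0]
    - [0, 0.06, 0]
    - [0, 0.06, 0]
    - [0, 0, 0]
    - [0, 0, 0]
    - [0, 0, 0]
    - [0, 0, 0]
    - [0, 0, 0]
  jaw: [0, 0, 0, 0, 0, 0, 0, 0, 0, 0, 0, 0, 0, 0, 0, 0, 0, 0, 0]

```text
time_s: 36.95
tool_pos: [0.5681, 0.0526, 0.433]
tool_rot: [180.0, -40.2, -2.0]
force: [-0.4, -0.8, -1.1]
grip_width: 0.0334
grasp_force: 49.9
```

Run:
```python
from h import *
o=st();s=env.read_camera("side");docked(s);brass(s)
b2=cv2.resize(s["image"][75:245,140:250],(388,600),interpolation=cv2.INTER_CUBIC)
cv2.imwrite("pics/c7.png",b2)
R=Ro.from_euler('xyz',o["tool_rot"],degrees=True);g=np.array(o["tool_pos"])+R.apply([0,0,.164])
a=plan(g+[0,0,.08],-2,40)
```

```text
36.95 [0.5681 0.0526 0.433 ] [179.98 -40.16  -2.  ] [  45.1   -5.9  -51.8  109.5    3.5   34.5 -102.4] [-0.4 -0.8 -1.1] 0.03342767222099685 49.91184596903622
rearL changed px 92
plate changed px 7
brass px tube 171 above 19
rows 2 xyz [0.0261, 0.0001, -0.0306] rot [0.0002, -0.0013, 0.0]
```

View pics/c7.png

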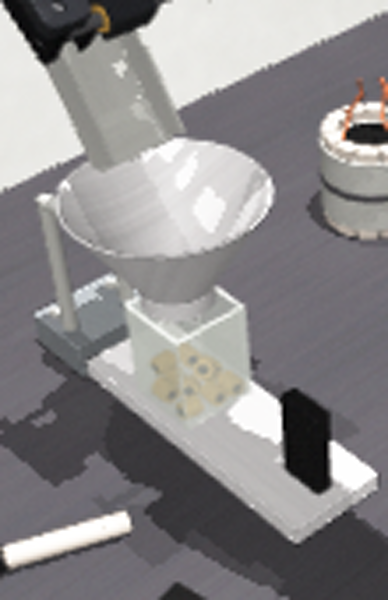

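>>> send_rows:
  xyz:
    - [0.0261, 0, -0.0306]
    - [0.0261, 0, -0.0306]
    - [0, 0, 0]
  rotation:
    - [0, 0, 0]
    - [0, 0, 0]
    - [0, 0, 0]
  jaw: [0, 0, 0]

```text
time_s: 37.3
tool_pos: [0.5697, 0.0536, 0.5205]
tool_rot: [179.9, -40.9, -1.9]
force: [-0.2, 1.2, -1.0]
grip_width: 0.0337
grasp_force: 49.9
```

Run:
```python
from h import *
b=plan((.4745,.228,.16),16,-19.9)
```

```text
rows 8 xyz [-0.0093, -0.0257, 0.0247] rot [0.0077, -0.1315, -0.0404]
```

>>> send_rows:
  xyz:
    - [-0.0093, -0.0257, 0.0247]
    - [-0.0093, -0.0257, 0.0247]
    - [-0.0093, -0.0257, 0.0247]
    - [-0.0093, -0.0257, 0.0247]
    - [-0.0093, -0.0257, 0.0247]
    - [-0.0093, -0.0257, 0.0247]
    - [-0.0093, -0.0257, 0.0247]
    - [-0.0093, -0.0257, 0.0247]
    - [0, 0, 0]
    - [0, 0, 0]
    - [0, 0, 0]
  rotation:
    - [0.0077, -0.1315, -0.0404]
    - [0.0077, -0.1315, -0.0404]
    - [0.0077, -0.1315, -0.0404]
    - [0.0077, -0.1315, -0.0404]
    - [0.0077, -0.1315, -0.0404]
    - [0.0077, -0.1315, -0.0404]
    - [0.0077, -0.1315, -0.0404]
    - [0.0077, -0.1315, -0.0404]
    - [0, 0, 0]
    - [0, 0, 0]
    - [0, 0, 0]
  jaw: [0, 0, 0, 0, 0, 0, 0, 0, 0, 0, 0]

```text
time_s: 38.4
tool_pos: [0.5248, 0.2422, 0.3081]
tool_rot: [-179.8, 20.4, 15.9]
force: [0.4, 0.9, -2.0]
grip_width: 0.0106
grasp_force: 50.0
```

Run:
```python
from h import *
st();b=plan((.4745,.228,.065),16,-19.9,vmax=.02)
```

```text
38.4 [0.5248 0.2422 0.3081] [-179.78   20.44   15.93] [  16.7   33.8  -58.7   90.2   19.3   90.6 -119.2] [ 0.4  0.9 -2. ] 0.010643019680034673 50.034799842787834
rows 5 xyz [0.0068, -0.0, 0.0164] rot [-0.0009, 0.0019, -0.0002]
```

Run:
```python
from h import *
t,s=survey();docked(s);brass(s)
b=cv2.resize(t["image"][100:260,60:290],(460,320),interpolation=cv2.INTER_CUBIC)
b2=cv2.resize(s["image"][60:384,60:310],(340,440),interpolation=cv2.INTER_CUBIC)
o=np.zeros((440,800,3),np.uint8);o[:320,:460]=b;o[:,460:]=b2;cv2.imwrite("pics/c8.png",o)
```

```text
white c [0.414 0.403] size [0.055 0.098] ang -157.5 561.0
white c [0.424 0.31 ] size [0.061 0.097] ang -158.5 663.5
white c [0.538 0.095] size [0.058 0.114] ang -116.2 578.5
dark [ 0.5307 -0.4281] 333
rearL changed px 52
plate changed px 8
brass px tube 161 above 0
```

View pics/c8.png

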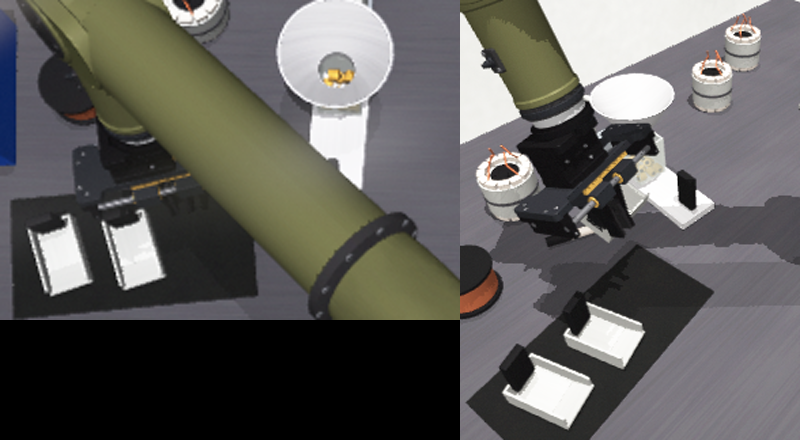

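Run:
```python
from h import *
s=np.load("sideL.npy",allow_pickle=True).item();w=env.read_camera("wrist");np.save("wL.npy",w,allow_pickle=True)
b2=cv2.resize(s["image"][140:250,110:220],(400,400),interpolation=cv2.INTER_CUBIC)
b=cv2.resize(w["image"],(400,300),interpolation=cv2.INTER_AREA)
o=np.zeros((400,800,3),np.uint8);o[:300,:400]=b;o[:,400:]=b2;cv2.imwrite("pics/c9.png",o)
```

```text
(no output)
```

View pics/c9.png

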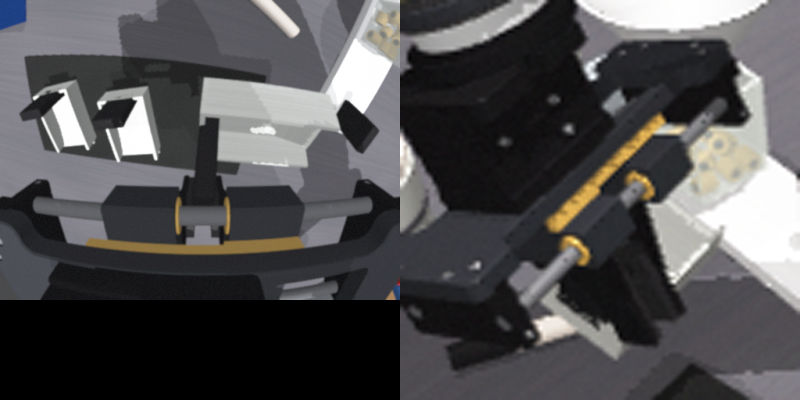

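```bash
cat >> h.py <<'E'
def pw(w,X):
    p=np.array(w["R"])@np.array(X)+np.array(w["t"]);r=np.hypot(p[0],p[1]);k=w["fx"]*np.arctan2(r,p[2])/r;return w["cx"]+k*p[0],w["cy"]+k*p[1]
E
python3 - <<'E'
from h import *
w=np.load("wL.npy",allow_pickle=True).item();o=st()
R=Ro.from_euler('xyz',o["tool_rot"],degrees=True);g=np.array(o["tool_pos"])+R.apply([0,0,.164])
print("cam",-np.array(w["R"]).T@w["t"],"axis",np.array(w["R"])[2],"g",g)
pts=dict(front_L_rim=(-45,28,30),front_R_rim=(-45,-28,30),back_L_rim=(45,28,30),back_R_rim=(45,-28,30),fl=(-45,28,0),fr=(-45,-28,0),bl=(45,28,0),br=(45,-28,0),platetop=(39,0,75))
for name,roll in(("level",0),("tool-aligned",-20),("opp",20)):
    B=R if 0 else Ro.from_euler('z',16,degrees=True)*Ro.from_euler('y',{0:0,-20:20,20:-20}[roll],degrees=True)*Ro.from_euler('z',90,degrees=True)
    print(name,"front dir",np.round(B.apply([-1,0,0]),2))
    for k,p in pts.items():
        X=g+B.apply((np.array(p)-[39,0,60])/1000);u=np.array(pw(w,X))/1.28;print("  ",k,np.round(u),end="")
    print()
E
```

```text
38.55 [0.5246 0.2419 0.3088] [-179.8    20.44   15.89] [  16.7   33.7  -58.7   90.3   19.3   90.7 -119.2] [-0.2  0.  -0.9] 0.010217246317511454 50.03957219275435
cam [0.58896375 0.26017907 0.26239529] axis [-0.58493285 -0.16279519 -0.79457617] g [0.46936475 0.22675904 0.15509223]
level front dir [ 0.28 -0.96  0.  ]
   front_L_rim [294. 191.]   front_R_rim [310. 141.]   back_L_rim [196. 193.]   back_R_rim [194. 140.]   fl [285. 169.]   fr [298. 121.]   bl [196. 170.]   br [195. 120.]   platetop [202. 215.]
tool-aligned front dir [ 0.28 -0.96  0.  ]
   front_L_rim [294. 206.]   front_R_rim [304. 147.]   back_L_rim [196. 209.]   back_R_rim [195. 147.]   fl [284. 191.]   fr [291. 138.]   bl [197. 193.]   br [196. 138.]   platetop [202. 209.]
opp front dir [ 0.28 -0.96 -0.  ]
   front_L_rim [294. 176.]   front_R_rim [319. 140.]   back_L_rim [196. 177.]   back_R_rim [193. 140.]   fl [289. 148.]   fr [308. 109.]   bl [196. 148.]   br [194. 107.]   platetop [202. 218.]
```

Run:
```python
from h import *
w=np.load("wL.npy",allow_pickle=True).item();s=np.load("sideL.npy",allow_pickle=True).item();o=env.get_obs()
R=Ro.from_euler('xyz',o["tool_rot"],degrees=True);g=np.array(o["tool_pos"])+R.apply([0,0,.164])
pts=dict(fLr=(-45,28,30),fRr=(-45,-28,30),bLr=(45,28,30),bRr=(45,-28,30),fl=(-45,28,0),fr=(-45,-28,0),bl=(45,28,0),br=(45,-28,0),pbot=(39,0,30))
for a in(-35,-50,-65,-80):
    B=Ro.from_euler('z',16,degrees=True)*Ro.from_euler('y',-a,degrees=True)*Ro.from_euler('z',90,degrees=True)
    B2=Ro.from_euler('z',16,degrees=True)*Ro.from_euler('y',a,degrees=True)*Ro.from_euler('z',90,degrees=True)
    for n,b in(("bottom to -x",B),("bottom to +x",B2)):
        print(a,n,{k:tuple(int(q) for q in np.array(pw(w,g+b.apply((np.array(p)-[39,0,60])/1000)))/1.28) for k,p in pts.items()},
        "SIDE",{k:tuple(int(q) for q in (np.array(proj(s,g+b.apply((np.array(p)-[39,0,60])/1000)))-[110,140])*3.636+[400,0]) for k,p in pts.items()})
```

```text
-35 bottom to -x {'fLr': (295, 217), 'fRr': (299, 154), 'bLr': (195, 220), 'bRr': (195, 155), 'fl': (285, 207), 'fr': (287, 153), 'bl': (196, 210), 'br': (196, 153), 'pbot': (202, 189)} SIDE {'fLr': (795, 230), 'fRr': (728, 244), 'bLr': (702, 344), 'bRr': (634, 354), 'fl': (824, 272), 'fr': (757, 284), 'bl': (736, 388), 'br': (667, 395), 'pbot': (674, 341)}
-35 bottom to +x {'fLr': (296, 164), 'fRr': (325, 144), 'bLr': (195, 165), 'bRr': (192, 144), 'fl': (292, 133), 'fr': (318, 105), 'bl': (195, 132), 'br': (193, 101), 'pbot': (202, 156)} SIDE {'fLr': (745, 251), 'fRr': (670, 184), 'bLr': (652, 362), 'bRr': (570, 290), 'fl': (723, 271), 'fr': (650, 206), 'bl': (631, 380), 'br': (551, 310), 'pbot': (618, 318)}
-50 bottom to -x {'fLr': (298, 227), 'fRr': (296, 164), 'bLr': (195, 231), 'bRr': (195, 165), 'fl': (287, 224), 'fr': (285, 169), 'bl': (196, 227), 'br': (196, 169), 'pbot': (202, 198)} SIDE {'fLr': (795, 216), 'fRr': (744, 251), 'bLr': (701, 331), 'bRr': (651, 361), 'fl': (834, 256), 'fr': (781, 288), 'bl': (745, 373), 'br': (692, 401), 'pbot': (682, 338)}
-50 bottom to +x {'f
[... 1079 characters left out ...]
fLr': (307, 242), 'fRr': (293, 186), 'bLr': (194, 249), 'bRr': (195, 188), 'fl': (294, 254), 'fr': (284, 202), 'bl': (195, 259), 'br': (196, 204), 'pbot': (202, 216)} SIDE {'fLr': (783, 185), 'fRr': (773, 252), 'bLr': (686, 298), 'bRr': (681, 365), 'fl': (832, 210), 'fr': (820, 276), 'bl': (739, 327), 'br': (731, 392), 'pbot': (690, 324)}
-80 bottom to +x {'fLr': (308, 142), 'fRr': (341, 182), 'bLr': (194, 142), 'bRr': (190, 187), 'fl': (314, 106), 'fr': (355, 137), 'bl': (193, 102), 'br': (188, 135), 'pbot': (202, 160)} SIDE {'fLr': (698, 224), 'fRr': (673, 145), 'bLr': (602, 331), 'bRr': (569, 251), 'fl': (656, 214), 'fr': (629, 136), 'bl': (557, 318), 'br': (523, 239), 'pbot': (593, 284)}
```

Run:
```python
from h import *
a=plan((.395,.225,.15),16,-38,vmax=.02)
b=plan((.395,.225,.08),16,-38,vmax=.012,cur=a)
```

```text
rows 3 xyz [-0.0041, -0.0065, 0.0131] rot [-0.0014, -0.1022, -0.0004]
rows 6 xyz [0.0072, -0.0, 0.0092] rot [0.0, 0.0, 0.0]
```

>>> send_rows:
  xyz:
    - [-0.002, -0.0033, 0.0066]
    - [-0.002, -0.0033, 0.0066]
    - [-0.002, -0.0033, 0.0066]
    - [-0.002, -0.0033, 0.0066]
    - [-0.002, -0.0033, 0.0066]
    - [-0.002, -0.0033, 0.0066]
    - [0, 0, 0]
  rotation:
    - [0, -0.051, 0]
    - [0, -0.051, 0]
    - [0, -0.051, 0]
    - [0, -0.051, 0]
    - [0, -0.051, 0]
    - [0, -0.051, 0]
    - [0, 0, 0]
  jaw: [0, 0, 0, 0, 0, 0, 0]

```text
time_s: 39.25
tool_pos: [0.4901, 0.2538, 0.2781]
tool_rot: [-179.7, 38.2, 16.1]
force: [0.4, 0.1, -1.4]
grip_width: 0.0099
grasp_force: 49.9
```

Run:
```python
from h import *
o=st();s=env.read_camera("side");w=env.read_camera("wrist")
R=Ro.from_euler('xyz',o["tool_rot"],degrees=True);print(np.array(o["tool_pos"])+R.apply([0,0,.164]))
plan((.395,.225,.08),16,-38,vmax=.012)
b2=cv2.resize(s["image"][150:290,90:230],(500,500),interpolation=cv2.INTER_CUBIC)
b=cv2.resize(w["image"],(300,225),interpolation=cv2.INTER_AREA)
O=np.zeros((500,800,3),np.uint8);O[:225,:300]=b;O[:,300:]=b2;cv2.imwrite("pics/c10.png",O)
np.save("sideK.npy",s,allow_pickle=True);np.save("wK.npy",w,allow_pickle=True)
# bright grey below gripper in side view: lowest bright pixels near the mat
```

```text
39.25 [0.4901 0.2538 0.2781] [-179.71   38.22   16.12] [  12.5   40.   -56.9   89.5   13.8  101.8 -123. ] [ 0.4  0.1 -1.4] 0.009934320891591592 49.904221416327346
[0.39244764 0.22637268 0.14922357]
rows 6 xyz [0.0073, 0.0002, 0.009] rot [-0.0006, 0.0001, 0.0002]
```

View pics/c10.png

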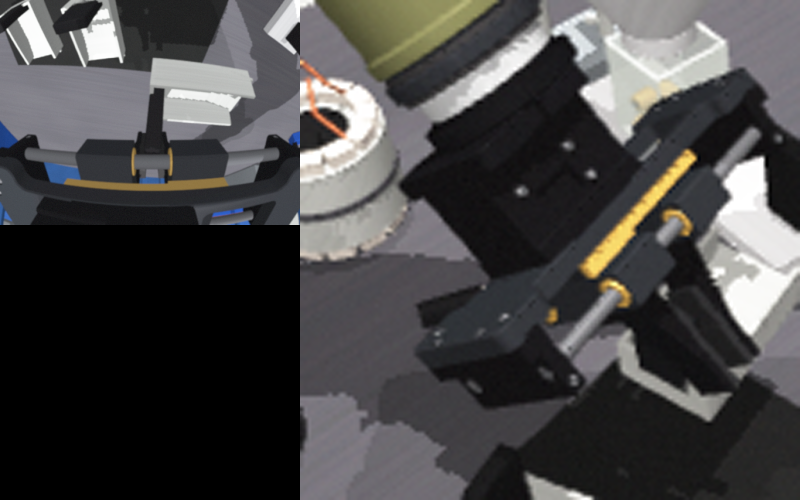

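Run:
```python
from h import *
s=np.load("sideK.npy",allow_pickle=True).item();w=np.load("wK.npy",allow_pickle=True).item();o=env.get_obs()
R=Ro.from_euler('xyz',o["tool_rot"],degrees=True);g=np.array(o["tool_pos"])+R.apply([0,0,.164])
pts=dict(bLr=(45,28,30),bRr=(45,-28,30),bl=(45,28,0),br=(45,-28,0),fLr=(-45,28,30),fRr=(-45,-28,30),fl=(-45,28,0))
for gh in(60,70):
  for a in(20,35,50):
    b=Ro.from_euler('z',16,degrees=True)*Ro.from_euler('y',-a,degrees=True)*Ro.from_euler('z',90,degrees=True)
    f=lambda p:g+b.apply((np.array(p)-[39,0,gh])/1000)
    print(gh,a,"SIDE",{k:tuple(int(q) for q in (np.array(proj(s,f(p)))-[90,150])*3.571+[300,0]) for k,p in pts.items()},"W",{k:tuple(int(q) for q in np.array(pw(w,f(p)))/1.7067) for k,p in pts.items()})
```

```text
60 20 SIDE {'bLr': (735, 411), 'bRr': (642, 349), 'bl': (721, 436), 'br': (631, 376), 'fLr': (821, 288), 'fRr': (736, 232), 'fl': (806, 315)} W {'bLr': (146, 123), 'bRr': (144, 109), 'bl': (146, 97), 'br': (144, 75), 'fLr': (222, 122), 'fRr': (245, 109), 'fl': (220, 98)}
60 35 SIDE {'bLr': (717, 407), 'bRr': (634, 333), 'bl': (692, 423), 'br': (611, 352), 'fLr': (804, 285), 'fRr': (729, 217), 'fl': (779, 304)} W {'bLr': (146, 115), 'bRr': (143, 117), 'bl': (146, 88), 'br': (144, 78), 'fLr': (225, 115), 'fRr': (250, 116), 'fl': (224, 89)}
60 50 SIDE {'bLr': (699, 399), 'bRr': (630, 319), 'bl': (665, 405), 'br': (596, 327), 'fLr': (787, 279), 'fRr': (726, 203), 'fl': (753, 287)} W {'bLr': (146, 109), 'bRr': (143, 129), 'bl': (145, 80), 'br': (142, 87), 'fLr': (228, 110), 'fRr': (254, 127), 'fl': (230, 83)}
70 20 SIDE {'bLr': (730, 420), 'bRr': (638, 358), 'bl': (717, 444), 'br': (628, 384), 'fLr': (816, 298), 'fRr': (731, 242), 'fl': (801, 324)} W {'bLr': (146, 114), 'bRr': (144, 97), 'bl': (146, 89), 'br': (145, 66), 'fLr': (222, 114), 'fRr': (244, 99), 'fl': (219, 91)}
70 35 SIDE {'bLr': (709, 412), 'bRr': (626, 340), 'bl': (684, 428), 'br': (604, 358), 'fLr': (796, 292), 'fRr': (721, 224), 'fl': (771, 309)} W {'bLr': (146, 106), 'bRr': (143, 104), 'bl': (146, 79), 'br': (144, 65), 'fLr': (225, 107), 'fRr': (250, 105), 'fl': (224, 81)}
70 50 SIDE {'bLr': (688, 401), 'bRr': (618, 322), 'bl': (654, 406), 'br': (586, 330), 'fLr': (776, 282), 'fRr': (715, 206), 'fl': (742, 290)} W {'bLr': (146, 100), 'bRr': (143, 115), 'bl': (145, 70), 'br': (142, 72), 'fLr': (229, 101), 'fRr': (256, 115), 'fl': (231, 73)}
```

>>> send_rows:
  xyz:
    - [0.0073, 0, 0.009]
    - [0.0073, 0, 0.009]
    - [0.0073, 0, 0.009]
    - [0.0073, 0, 0.009]
    - [0.0073, 0, 0.009]
    - [0.005, 0, 0.0064]
    - [0, 0, 0]
    - [0, 0, 0]
  rotation:
    - [0, 0, 0]
    - [0, 0, 0]
    - [0, 0, 0]
    - [0, 0, 0]
    - [0, 0, 0]
    - [0, 0, 0]
    - [0, 0, 0]
    - [0, 0, 0]
  jaw: [0, 0, 0, 0, 0, 0, 0, 0]

```text
time_s: 40.15
tool_pos: [0.4911, 0.2546, 0.2125]
tool_rot: [-179.7, 38.1, 16.2]
force: [0.9, 0.5, -1.0]
grip_width: 0.0103
grasp_force: 49.9
```

Run:
```python
from h import *
o=st()
R=Ro.from_euler('xyz',o["tool_rot"],degrees=True);print(np.array(o["tool_pos"])+R.apply([0,0,.164]))
```

```text
40.15 [0.4911 0.2546 0.2125] [-179.68   38.15   16.16] [  11.1   44.4  -54.5   91.6   16.8   96.3 -123.2] [ 0.9  0.5 -1. ] 0.01028754072974813 49.90940101481101
[0.39359845 0.2272632  0.08355759]
```

>>> send_rows:
  xyz:
    - [0.0012, 0, 0.0016]
    - [0.0012, 0, 0.0016]
    - [0.0012, 0, 0.0016]
    - [0, 0, 0]
  rotation:
    - [0, 0, 0]
    - [0, 0, 0]
    - [0, 0, 0]
    - [0, 0, 0]
  jaw: [0, 0, 0, 0]

```text
time_s: 40.55
tool_pos: [0.491, 0.2544, 0.2064]
tool_rot: [-179.7, 38.1, 16.1]
force: [-0.6, 0.6, -1.9]
grip_width: 0.0105
grasp_force: 49.9
```

>>> send_rows:
  xyz:
    - [0.0012, 0, 0.0016]
    - [0.0012, 0, 0.0016]
    - [0, 0, 0]
  rotation:
    - [0, 0, 0]
    - [0, 0, 0]
    - [0, 0, 0]
  jaw: [0, 0, 0]

```text
time_s: 40.85
tool_pos: [0.4909, 0.2543, 0.2022]
tool_rot: [-179.7, 38.2, 16.1]
force: [0.6, 0.2, -2.6]
grip_width: 0.0101
grasp_force: 49.9
```

>>> send_rows:
  xyz:
    - [0.0012, 0, 0.0016]
    - [0.0012, 0, 0.0016]
    - [0, 0, 0]
  rotation:
    - [0, 0, 0]
    - [0, 0, 0]
    - [0, 0, 0]
  jaw: [0, 0, 0]

```text
time_s: 41.15
tool_pos: [0.4908, 0.2543, 0.1982]
tool_rot: [-179.7, 38.2, 16.1]
force: [-1.0, -0.3, -2.1]
grip_width: 0.0104
grasp_force: 49.9
```

>>> send_rows:
  xyz:
    - [0.0012, 0, 0.0016]
    - [0, 0, 0]
  rotation:
    - [0, 0, 0]
    - [0, 0, 0]
  jaw: [0, 0]

```text
time_s: 41.35
tool_pos: [0.4908, 0.2544, 0.1963]
tool_rot: [-179.7, 38.1, 16.1]
force: [-0.3, -0.4, -0.9]
grip_width: 0.0107
grasp_force: 49.9
```

Near contact (downward load falling). Release with a small opening.

>>> send_rows:
  xyz:
    - [0, 0, 0]
    - [0, 0, 0]
    - [0, 0, 0]
    - [0, 0, 0]
    - [0, 0, 0]
    - [0, 0, 0]
    - [0, 0, 0]
    - [0, 0, 0]
  rotation:
    - [0, 0, 0]
    - [0, 0, 0]
    - [0, 0, 0]
    - [0, 0, 0]
    - [0, 0, 0]
    - [0, 0, 0]
    - [0, 0, 0]
    - [0, 0, 0]
  jaw: [0.35, 0.35, 0.35, 0.35, 0.35, 0.35, 0.35, 0.35]

```text
time_s: 42.15
tool_pos: [0.4908, 0.2544, 0.1966]
tool_rot: [-179.7, 38.1, 16.1]
force: [0.4, 0.9, -0.4]
grip_width: 0.0304
grasp_force: 0.0
```

>>> send_rows:
  xyz:
    - [0, 0, -0.01]
    - [0, 0, -0.02]
    - [0, 0, -0.03]
    - [0, 0, -0.04]
    - [0, 0, -0.04]
    - [0, 0, -0.04]
    - [0, 0.045, 0]
    - [0, 0.045, 0]
    - [0, 0.045, 0]
    - [0, 0.045, 0]
    - [0, 0.045, 0]
    - [0, 0.045, 0]
    - [0, 0.045, 0]
    - [0, 0.045, 0]
    - [0, 0, 0]
    - [0, 0, 0]
  rotation:
    - [0, 0, 0]
    - [0, 0, 0]
    - [0, 0, 0]
    - [0, 0, 0]
    - [0, 0, 0]
    - [0, 0, 0]
    - [0, 0, 0]
    - [0, 0, 0]
    - [0, 0, 0]
    - [0, 0, 0]
    - [0, 0, 0]
    - [0, 0, 0]
    - [0, 0, 0]
    - [0, 0, 0]
    - [0, 0, 0]
    - [0, 0, 0]
  jaw: [0.35, 0.35, 0.35, 0.35, 0.35, 0.35, 0.35, 0.35, 0.35, 0.35, 0.35, 0.35, 0.35, 0.35, 0.35, 0.35]

```text
time_s: 43.75
tool_pos: [0.697, -0.0629, 0.337]
tool_rot: [-179.7, 38.1, 16.0]
force: [0.6, 1.6, -0.3]
grip_width: 0.0306
grasp_force: 0.0
```

Run:
```python
from h import *
st();t,s=survey();docked(s);brass(s)
# third scoop, black on mat: print plate via contour of white blobs in the side view
hsv=cv2.cvtColor(t["image"],cv2.COLOR_BGR2HSV);m=((hsv[...,1]<70)&(hsv[...,2]>110)).astype(np.uint8)
cs,_=cv2.findContours(m[150:270,50:240],0,2,offset=(50,150))
for k in cs:
    if cv2.contourArea(k)>60: r=cv2.minAreaRect(k);print("top",cv2.contourArea(k),np.round(cv2.boxPoints(r)).tolist())
print(np.round(proj(t,[.432,.19,.02])))
```

```text
43.75 [ 0.697  -0.0629  0.337 ] [-179.71   38.11   15.97] [ 17.1  44.8 -31.   61.   25.3 117.4 -83.8] [ 0.6  1.6 -0.3] 0.030611402376895795 0.0
white c [0.223 0.2  ] size [0.164 0.058] ang -81.6 483.0
white c [0.414 0.403] size [0.055 0.098] ang -157.5 565.5
white c [0.424 0.31 ] size [0.061 0.097] ang -159.0 677.0
dark [0.616  0.2408] 83
dark [ 0.5994 -0.2082] 126
dark [ 0.5307 -0.4281] 321
rearL changed px 149
plate changed px 154
brass px tube 199 above 79
top 565.5 [[74.0, 213.0], [94.0, 206.0], [106.0, 241.0], [85.0, 247.0]]
top 677.0 [[109.0, 210.0], [132.0, 203.0], [142.0, 238.0], [120.0, 245.0]]
top 6093.0 [[50.0, 150.0], [239.0, 150.0], [239.0, 240.0], [50.0, 240.0]]
[171. 222.]
```

Run:
```python
from h import *
a=plan((.52,-.30,.30),-10,-10)
```

```text
rows 7 xyz [-0.0298, 0.0339, -0.0049] rot [0.026, 0.069, 0.0603]
```

>>> send_rows:
  xyz:
    - [-0.0298, 0.0339, -0.0049]
    - [-0.0298, 0.0339, -0.0049]
    - [-0.0298, 0.0339, -0.0049]
    - [-0.0298, 0.0339, -0.0049]
    - [-0.0298, 0.0339, -0.0049]
    - [-0.0298, 0.0339, -0.0049]
    - [-0.0298, 0.0339, -0.0049]
    - [0, 0, 0]
    - [0, 0, 0]
  rotation:
    - [0.026, 0.069, 0.0603]
    - [0.026, 0.069, 0.0603]
    - [0.026, 0.069, 0.0603]
    - [0.026, 0.069, 0.0603]
    - [0.026, 0.069, 0.0603]
    - [0.026, 0.069, 0.0603]
    - [0.026, 0.069, 0.0603]
    - [0, 0, 0]
    - [0, 0, 0]
  jaw: [0.8, 0.8, 0.8, 0.8, 0.8, 0.8, 0.8, 0.8, 0.8]

```text
time_s: 44.75
tool_pos: [0.5471, -0.3055, 0.463]
tool_rot: [179.9, 9.9, -10.1]
force: [0.1, 1.0, -1.0]
grip_width: 0.0693
grasp_force: 0.0
```

Run:
```python
from h import *
st();t,s=survey();docked(s);brass(s)
hsv=cv2.cvtColor(t["image"],cv2.COLOR_BGR2HSV);m=((hsv[...,1]<70)&(hsv[...,2]>110)).astype(np.uint8)
cs,_=cv2.findContours(m[150:270,50:270],0,2,offset=(50,150))
for k in cs:
    if cv2.contourArea(k)>60: r=cv2.minAreaRect(k);print("top",cv2.contourArea(k),np.round(cv2.boxPoints(r)).tolist())
hsv=cv2.cvtColor(s["image"],cv2.COLOR_BGR2HSV);m=((hsv[...,1]<70)&(hsv[...,2]>110)).astype(np.uint8)
cs,_=cv2.findContours(m[220:384,60:260],0,2,offset=(60,220))
for k in cs:
    if cv2.contourArea(k)>60: print("side",cv2.contourArea(k),cv2.approxPolyDP(k,2.5,True)[:,0].tolist())
# ascii of top at the mat's free end
g=cv2.cvtColor(t["image"],cv2.COLOR_BGR2GRAY)[196:256:2,140:204:1]
for r in g: print("".join(" .:-=+*#%@"[min(9,v//26)] for v in r))
```

```text
44.75 [ 0.5471 -0.3055  0.463 ] [179.88   9.94 -10.14] [ 47.3  20.5 -28.8  76.3  11.5  95.4 -80.8] [ 0.1  1.  -1. ] 0.06931835387628141 0.0
white c [0.414 0.403] size [0.055 0.098] ang -157.6 570.5
white c [0.424 0.309] size [0.061 0.098] ang -159.4 681.0
white c [ 0.498 -0.636] size [0.063 0.127] ang -88.0 386.5
white c [ 0.526 -0.356] size [0.07 0.12] ang -135.0 322.0
dark [0.616  0.2408] 82
rearL changed px 26
plate changed px 1
brass px tube 205 above 0
top 74.0 [[229.0, 261.0], [229.0, 252.0], [269.0, 252.0], [269.0, 261.0]]
top 72.5 [[159.0, 248.0], [219.0, 248.0], [219.0, 253.0], [159.0, 253.0]]
top 570.5 [[74.0, 213.0], [94.0, 206.0], [106.0, 241.0], [85.0, 247.0]]
top 681.0 [[109.0, 210.0], [132.0, 203.0], [142.0, 238.0], [120.0, 245.0]]
top 11292.0 [[50.0, 150.0], [269.0, 150.0], [269.0, 250.0], [50.0, 250.0]]
side 76.0 [[259, 361], [245, 378], [249, 380], [246, 383], [259, 369], [256, 369]]
side 86.5 [[245, 335], [202, 383]]
side 719.0 [[259, 328], [256, 333], [256, 329], [253, 331], [256, 336], [250, 339], [256, 338], [249, 344], [252, 348], [250, 350], [249, 347], [250, 
[... 2982 characters left out ...]
@%@@@%#*==-=-::...................-===============
%=:............---::............................-=-==--======---
%#-.............................................--------=-=---==
................................................:--=--=--=-----=
................................................:-=============-
.................................................------=========
.................................................---------------
.......................................:::::::::--==--=--==-=--=
..................:::::::::-------------------------=--=========
:.::::----------==-----=----------==-=====----------------------
----------------------------------------------------------------
```

Run:
```python
from h import *
t=np.load("topL.npy",allow_pickle=True).item();s=np.load("sideL.npy",allow_pickle=True).item()
C=onz(t,168.5,221,.02);print(C)
yc=np.array([-.125,.992]);d=C[:2]-[.428,.314];print("mat coords",d@[.992,.125],d@yc)
A,B=onz(t,149.5,214.5,.034),onz(t,185,208.5,.034);v=A-B;yaw=np.arctan2(v[1],v[0]);print("yaw",np.degrees(yaw),np.linalg.norm(v[:2]))
R=Ro.from_euler('z',yaw)
for k,p in dict(fLr=(-45,28,34),fRr=(-45,-28,34),bLr=(45,28,34),bRr=(45,-28,34),fl=(-45,28,4),fr=(-45,-28,4),bl=(45,28,4),platetop=(39,0,79)).items():
    X=np.r_[C[:2],0]+R.apply(np.array(p)/1000);print(k,"top",np.round(proj(t,X)),"side",np.round(proj(s,X)))
g=cv2.cvtColor(s["image"],cv2.COLOR_BGR2GRAY)[220:300:2,170:240]
for r in g: print("".join(" .:-=+*#%@"[min(9,v//26)] for v in r))
```

```text
[0.43569874 0.19808174 0.02      ]
mat coords -0.0068526323057107865 -0.11595326020558419
yaw 101.75840843953058 0.09375282151120243
fLr top [186. 228.] side [229. 253.]
fRr top [183. 207.] side [207. 242.]
bLr top [152. 234.] side [203. 285.]
bRr top [149. 213.] side [180. 273.]
fl top [188. 229.] side [229. 262.]
fr top [185. 209.] side [208. 251.]
bl top [154. 235.] side [204. 293.]
platetop top [150. 220.] side [191. 263.]
==#%@@=------------=-==--=-=====---==-===-:=***%@@@@@@@@@@@@@#*****:-=
@@@@@@@----------==-----=--===--==-=========--****@@@@@@@@%***##-=====
@@@@@@%+------=----=---===----=--===============+***%@@%#****=-=======
%##*=-:-----=----=---==---=---============-========****#**=-==========
::::---------------=---------======================--+*=-=============
=-=---=---------------=--=============================================
--==---==-------------================================================
=-====--=-------==-===================================================
--=----------=========================================================
=-===-===--=-=================
[... 1470 characters left out ...]
....:+++++=+==+-.       .+@@@@@++++++-.......................
..............=++++++++==---: .:=-+@@@%+++++=:........................
.................:=+++++++:.  :++%@@@*+++++=.........................-
.....................:=+++++++-=++++=++++=-........................:==
::.......................:=+++++++++++++=:.......................:-===
%@@#=::......................:=++++++++=........................-=====
++++#%@@#=::.....................:=++=:.......................:=====--
+++++++++#%@@#=::...........................................:=====---=
++++++++++++++#%@@#*=:.....................................-===-=--=--
@%%%*++++++++++++++#%@@*.................................:===-------==
```

Run:
```python
from h import *
t=np.load("topL.npy",allow_pickle=True).item();hsv=cv2.cvtColor(t["image"],cv2.COLOR_BGR2HSV)
m=((hsv[...,0]>15)&(hsv[...,0]<32)&(hsv[...,1]>110)&(hsv[...,2]>90)).astype(np.uint8);n,l,S,C=cv2.connectedComponentsWithStats(m)
for i in range(1,n):
    if S[i][4]>3: print(C[i].round(),S[i][4])
s=np.load("sideL.npy",allow_pickle=True).item();brass(s);docked(s)
```

```text
[229. 138.] 75
[362. 166.] 4
brass px tube 205 above 0
rearL changed px 26
plate changed px 1
```

```bash
python3 -c "
from cell import env
print(env.sign_off())"
```

```text
the job is handed in; nothing more can be done
None
```

I handed the job in at about 45 s, but sign-off returned no verdict; by my last camera checks the magazine is flush, all ten bushings I saw (3 + 3 + 4) are in the tube, the three empty scoops stand upright on the mat and the marker has not moved. The third scoop twisted in the grip on the way to the mat, so I lowered and released it there and confirmed it level from both cameras.

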